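# Start a batch in the bench shaker

### The job

Put every tapered block that stands on the bench into the shaker bin, then slide the bin's cover fully shut. Next, on the control console, turn the isolator clockwise to its stop, which frees the selector, and then turn the selector clockwise to its stop. Finally press the recessed start button right in with the tip of the stylus, and lay the stylus back in its tray; leave the rule and the calliper alone.

Things in the scene. Friction and masses are not known exactly. Their poses are not given: they have to be found in the camera images.
- block_a: tapered hardwood block, 28 mm thick (its own x axis), 50 mm wide at the foot (y) narrowing to about 30 mm at the top, 63 mm tall (z), about 50 g; origin at the centre of its underside, standing upright at the start. Grip across the 28 mm thickness, in the upper half where it stands near other things. May be absent (None)
- block_b: tapered hardwood block, 28 mm thick (its own x axis), 50 mm wide at the foot (y) narrowing to about 30 mm at the top, 63 mm tall (z), about 50 g; origin at the centre of its underside, standing upright at the start. Grip across the 28 mm thickness, in the upper half where it stands near other things. May be absent (None)
- block_c: tapered hardwood block, 28 mm thick (its own x axis), 50 mm wide at the foot (y) narrowing to about 30 mm at the top, 63 mm tall (z), about 50 g; origin at the centre of its underside, standing upright at the start. Grip across the 28 mm thickness, in the upper half where it stands near other things. May be absent (None)
- block_d: tapered hardwood block, 28 mm thick (its own x axis), 50 mm wide at the foot (y) narrowing to about 30 mm at the top, 63 mm tall (z), about 50 g; origin at the centre of its underside, standing upright at the start. Grip across the 28 mm thickness, in the upper half where it stands near other things. May be absent (None)
- shaker_bin: fixed grey open-topped bin of a bench shaker, 190 mm along its x by 170 mm along y, walls 6 mm thick, rims 78 mm above the bench with 85 mm high aluminium runners (14 mm wide at most) along its two long sides; a dark drive housing 70 mm high joins its far side and reaches 280 mm out along +x. Origin under the centre of the bin at bench height; its x axis points away from the robot, give or take 0.12 rad. The bin and the console change places from start to start
- bin_floor (a point): centre of the bin's inner floor, 8 mm above the bench; the inside is 178 mm (x) by 158 mm (y) and 70 mm deep
- bin_cover (a joint): flat aluminium cover that slides on the runners along the bin's x: 0 m = fully shut over the bin, about 0.17 to 0.18 m = pushed back over the drive housing, as at the start; slides with about 2 N and stays where it is left; its top is 86 mm above the bench
- cover_handle (a point): middle of the bridge handle on the cover, 110 mm above the bench: a dark bar 12 mm thick (along the bin's x), 12 mm high, 90 mm long across (y), with its two feet at the ends and an 18 mm gap below the bar; it moves with the cover and has 22 mm of cover in front of it
- console: fixed grey control box, 120 mm (x) by 240 mm (y) by 85 mm high; origin at bench height, 20 mm behind the middle of its front face (the box reaches from x = -20 to +100 mm, y = -120 to +120 mm); its x axis points away from the robot, give or take 0.12 rad. On its top the isolator (left) and the selector (right), in its front the start button
- isolator (a joint): larger rotary handle on the console's top, the left one seen from the robot: 0 rad = off (bar along the console's x, white mark pointing away from the robot), 1.57 rad = on (a quarter turn clockwise seen from above, mark pointing right, end stop); turns with about 0.1 N m and stays where it is left. Turning it on draws the brass bolt out of the selector's notched wheel
- isolator_grip (a point): on the isolator's axis, 121 mm above the bench, the height to pinch it; the black bar is 78 mm long (the point's x), 16 mm thick (y) and reaches from 14 to 50 mm above the console's top
- selector (a joint): smaller rotary handle on the console's top, the right one, with a notched steel wheel under it: 0 rad = stop (bar along the console's x, mark away from the robot), 1.57 rad = run (a quarter turn clockwise seen from above, mark pointing right, end stop); about 0.1 N m. The brass bolt holds it fast until the isolator is turned past about 1.2 rad; while it stands at run the bolt keeps the isolator from being turned back to off
- selector_grip (a point): near the selector's axis (4 mm from it along the point's x), 121 mm above the bench; the black bar is 54 mm long (the point's x), 13 mm thick (y) and reaches from 12 to 48 mm above the console's top; the axis of the selector lies 110 mm from that of the isolator
- lock_bolt (a joint): brass bolt between the two handles: 0 m = in the selector's notch, 0.012 m = drawn out; driven by the isolator
- start_button (a joint): round steel button, 21 mm in diameter, recessed 8 mm inside a black collar in the middle of the console's front: 0 m = out, 0.006 m = fully in; 2 N to start, 5 N fully in, springs back. It counts as pressed beyond 0.004 m with the stylus tip on it
- button_face (a point): centre of the button's face, 45 mm above the bench; pressing pushes it along the console's +x. The collar round it has a 24 mm bore and a 40 mm outer diameter and stands 16 mm out of the console's front, its rim 8 mm nearer to the robot than the button's face when out
- stylus: hand stylus, 150 mm long, 70 g: a square wooden handle 22 by 22 mm and 85 mm long with a steel pin 8 mm in diameter that stands 65 mm out of its end; its x axis points along the pin to the tip; origin at the underside, half way along its length. It lies in the tray at the start, tip away from the robot
- stylus_grip (a point): on the stylus axis, 30 mm behind its origin, middle of the handle, 11 mm above what the handle lies on; 105 mm behind the tip
- stylus_tip (a point): end of the steel pin, on the stylus axis
- tool_tray: fixed dark wooden tray, 200 mm (x) by 90 mm (y), 12 mm high, floor 7 mm thick, walls 5 mm thick and standing 5 mm above the floor, open on top; origin under its centre at bench height
- folding_rule: yellow folded rule, 18 x 201 x 12 mm, lying on the bench; to be left alone
- calliper: spring calliper, 68 x 152 x 9 mm, lying on the bench; to be left alone

How it is judged (in metres and radians):
On the way, in this order (a step that is already met when the one before it is completed fails the run):
1. all the blocks are in the bin (x of block_a in the frame of bin_floor between -0.088 and 0.088 m and y of block_a in the frame of bin_floor between -0.078 and 0.078 m and z of block_a in the frame of bin_floor between -0.01 and 0.055 m and x of block_b in the frame of bin_floor between -0.088 and 0.088 m and y of block_b in the frame of bin_floor between -0.078 and 0.078 m and z of block_b in the frame of bin_floor between -0.01 and 0.055 m and x of block_c in the frame of bin_floor between -0.088 and 0.088 m and y of block_c in the frame of bin_floor between -0.078 and 0.078 m and z of block_c in the frame of bin_floor between -0.01 and 0.055 m and x of block_d in the frame of bin_floor between -0.088 and 0.088 m and y of block_d in the frame of bin_floor between -0.078 and 0.078 m and z of block_d in the frame of bin_floor between -0.01 and 0.055 m), for 0.2 s.
2. the cover is shut over the loaded bin (all of step 1 and value of joint bin_cover below 0.008 m), for 0.2 s.
3. the isolator is on, the cover shut (value of joint bin_cover below 0.008 m and value of joint isolator above 1.4 rad), for 0.2 s.
4. the selector is at run (all of step 3 and value of joint selector above 1.4 rad), for 0.2 s.
5. the start button is pressed with the stylus tip (value of joint each of isolator, selector above 1.4 rad and value of joint start_button above 0.004 m and distance between stylus_tip and button_face below 0.012 m), for 0.1 s.
At the end, for the whole second after the job is handed in: All blocks present lie inside the bin below its rim, the cover is shut to within 8 mm, isolator and selector are turned beyond 1.4 rad, the button is out again, and the stylus lies at rest in the tray (its origin within 60 mm lengthwise and 40 mm across of the tray's centre, below 35 mm) (all of step 1 and all of step 4 and x of stylus in the frame of tool_tray between -0.06 and 0.06 m and y of stylus in the frame of tool_tray between -0.04 and 0.04 m and z of stylus in the frame of tool_tray below 0.035 m and linear speed of stylus below 0.02 m/s and value of joint start_button below 0.002 m); the robot touches nothing.
It fails at once if the rule is pushed away by more than 40 mm (distance of folding_rule from where it was at the start of the episode above 0.04 m).
It fails at once if the calliper is pushed away by more than 40 mm (distance of calliper from where it was at the start of the episode above 0.04 m).
Of block_a, block_b, block_c, block_d only 2 to 4 are there at a start; the rules pass over those that are not, and their reading is None.
At some moment in a run one of block_a, block_b, block_c, block_d, stylus may be knocked a few centimetres aside while the robot is not near it.
Once in a run the grip may slacken for a moment while it holds something.
It also fails if it takes over 210 s, if anything falls off the work surface, if the arm or the gripper's body presses on something with over 40 N, if the wrist force passes 120 N, or if a joint passes its speed limit or range.

### The arm

A 6-joint arm with a two-finger parallel gripper is mounted at the origin on a cart in front of the work surface, level with it; the furniture and walls round the work are solid. World frame = base frame: x ahead of the robot, y to its left, z up, the work surface at z = 0. Lengths are in mm, angles in rad, forces in N, time in s.
With the tool pointing down it reaches from about 300 to 775 mm from the base axis. Payload 14.6 kg.
Tool frame: the origin (TCP) lies midway between the tips of the shut fingers; the grasp point (between the pads) lies 19 mm behind it (manip.tcp_to_grasp is the distance from the TCP to the grasp point, in mm); z points along the fingers, x is the direction in which the jaws open and shut, and the axes are right-handed (so a half turn about z gives the same grasp; the last joint's range is limited). The gripper opens to 94 mm and grips with 3 to 60 N. Pads are 16 mm wide; open, the fingers measure 119 mm over their backs; the gripper's body (75 mm by 177 mm) begins 78 mm behind the grasp point.
Start: joints at [1.154, 0.3, 1.521, -0, 1.321, -0.067], TCP at [188.487, 516.683, 205.446] pointing down, gripper open.
Joint ranges: [-3.03, 3.03], [-0.79, 2.21], [0.23, 2.52], [-1.04, 4.18], [0, 3.07], [-2.55, 2.55]. Speed limits (rad/s): [2.22, 2.22, 2.57, 3.14, 3.14, 3.14].

### API

Orientations are given as [roll, pitch, yaw] about the fixed x, y, z axes, in that order (R = Rz(yaw) Ry(pitch) Rx(roll)).
In Python, from cell import manip gives the robot as it stands.
- The arm moves only by the tool arm_command, never from a script. Its argument "steps" is a list of rows, each a list of 3 entries, a list of its own where there are three numbers: the opening, from 0 (shut) to 1 (fully open), then the shift along the tool's x, y, z in cm, then the turn about the tool's z in rad. A call has 1 to 5 rows; each row shifts and turns the commanded pose from where the row before left it, along the tool's axes as they then stand; what a row does not reach is not made up. A row lasts 1/12 s, in which the tool goes at most 41.7 mm and 7.16 degrees, less where a joint would pass 70% of its speed; a pose out of reach is approached as far as the arm can. A call with a gripper value outside its range is refused whole. The fingers move at their own pace and stop on an object; "force" is the grip in N (left out, the last holds). Time passes only in rows, so rows that do not move let the fingers close. It gives the time, the measured TCP pose, the force and the opening at its end, in the units of the state.
- manip.read_state(): the state, without advancing time (a new reading comes with each control period).
- manip.camera(name): name is "scene" or "top" or "wrist"; returns (picture, depth): 400x640x3 uint8, red, green, blue; 400x640 float32, mm along the optical axis (not along the pixel's ray), 0 where there is no reading.
- manip.calibration(name): a dict with "fx", "fy", "cx", "cy" (pixels), "distortion" ([k1, k2, p1, p2, k3] as OpenCV has them; the pictures are not rectified), "R" (3x3) and "t" (3): a world point X has camera coordinates R X + t; the wrist camera has in their place "tool_from_camera" (4x4, takes a point from camera to tool coordinates, whose origin is the TCP and whose axes are the tool frame's). Camera axes: x right, y down, z forward; pixel columns grow to the right and rows downward; lengths in mm; the calibration is good to about 2 mm. A picture is of the moment at which its call begins: read the wrist's pose just before it. calibration takes no time and is no camera call.
- manip.sign_off(): hands the job in, once; it reports no verdict.
The state is a dict: "clock": time; "joints": joint angles; "qd": joint speeds; "effort": joint torques, N m; "eef_pos": TCP position; "eef_rot": TCP orientation; "wrist_force": force on the tool from outside, world axes, zero at the start; "moment": the same for the moment, N m; "finger_gap": finger opening in mm.
Only numpy, scipy, OpenCV 4.12 (cv2) and the standard library are available. Lean on these libraries where they do the work, as an engineer would, in place of code of your own. Each camera call takes 0.05 s, during which the arm holds its last target.

## Working session

There is one attempt and no reset: what is moved stays moved. The work goes in short steps, Python scripts to look and compute and a tool call to move; the robot and the scene stay as the last step left them, time stands still between calls to the robot, and variables do not carry over. Pictures are saved under pics/ and viewed, and the job is handed in when it is done.

Besides the shell and the picture viewer there is one more tool, called by a JSON object that holds its "method" and its "body". arm_command: Moves the arm, as the interface text tells. Its arguments: {"type":"object","properties":{"steps":{"type":"array","items":{"type":"array"}},"force":{"type":"number"}},"required":["steps"]}

```bash
ls; mkdir -p pics
cat > h.py <<'E'
import numpy as np, cv2
from cell import manip
from scipy.spatial.transform import Rotation as Ro
def snap(n,f):
    s=manip.read_state(); im,d=manip.camera(n); cv2.imwrite('pics/'+f+'.png',im[:,:,::-1]); np.savez('pics/'+f+'.npz',im=im,d=d,pos=s['eef_pos'],rot=s['eef_rot']); return im,d,s
def cam(n,s=None):
    c=manip.calibration(n); K=np.array([[c['fx'],0,c['cx']],[0,c['fy'],c['cy']],[0,0,1]]); D=np.array(c['distortion'],float)
    if n=='wrist':
        T=np.array(c['tool_from_camera']); W=np.eye(4); W[:3,:3]=Ro.from_euler('xyz',s['eef_rot']).as_matrix(); W[:3,3]=s['eef_pos']
        M=np.linalg.inv(W@T); R,t=M[:3,:3],M[:3,3]
    else: R,t=np.array(c['R']),np.array(c['t']).ravel()
    return K,D,R,t
def plane(n,px,z,s=None):
    K,D,R,t=cam(n,s); p=cv2.undistortPoints(np.array(px,float).reshape(-1,1,2),K,D).reshape(-1,2)
    d=np.c_[p,np.ones(len(p))]@R; o=-R.T@t
    return o+d*((z-o[2])/d[:,2])[:,None]
def cloud(n,dep,s=None):
    K,D,R,t=cam(n,s); v,u=np.mgrid[0:400,0:640]
    p=cv2.undistortPoints(np.stack([u,v],-1).reshape(-1,1,2).astype(float),K,D).reshape(-1,2)
    z=dep.reshape(-1).astype(float); X=np.c_[p*z[:,None],z]
    W=(X-t)@R; W[z<=0]=np.nan
    return W.reshape(400,640,3)
def proj(n,X,s=None):
    K,D,R,t=cam(n,s); return cv2.projectPoints(np.array(X,float).reshape(-1,1,3),cv2.Rodrigues(R)[0],t,K,D)[0].reshape(-1,2)
E
python3 - <<'E'
from h import *
print(manip.read_state(), manip.tcp_to_grasp)
for n in('scene','top','wrist'):
    snap(n,n+'0'); print(n,manip.calibration(n))
E
```

```text
pics
{'clock': 0.0, 'joints': array([ 1.15444237e+00,  3.00497510e-01,  1.52158222e+00,  1.59385159e-05,
        1.32070049e+00, -6.65937926e-02]), 'qd': array([ 0.00030372, -0.00160631, -0.00278198,  0.00076077, -0.00054738,
       -0.0011235 ]), 'effort': array([ 1.95112414e-03, -5.31812847e+01, -3.52731800e+01,  7.09411665e-02,
        2.43060436e-02, -8.87274109e-05]), 'eef_pos': array([188.35850736, 516.45988285, 204.87136235]), 'eef_rot': array([-3.14149822e+00,  1.18391425e-03,  1.22103227e+00]), 'wrist_force': array([-0.99488331,  0.21501403, -0.34009991]), 'moment': array([-0.01334482, -0.04257876, -0.00696999]), 'finger_gap': 93.92236246320634} 18.8
scene {'fx': 375.7550531453965, 'fy': 375.7550531453965, 'cx': 323.43694152430606, 'cy': 200.75446119430774, 'distortion': array([-0.05202238,  0.        ,  0.        ,  0.        ,  0.        ]), 'R': array([[ 0.82324361, -0.56737468, -0.01886607],
       [-0.35421912, -0.48742361, -0.79808962],
       [ 0.44362007,  0.6637049 , -0.60224333]]), 't': array([-392.39692299,  229.96738287,  861.02524007])}
top {'fx': 369.9452733996
[... 239 characters left out ...]
6251,  0.02337507, -0.09645834],
       [ 0.09600761, -0.01969568, -0.99518572]]), 't': array([ -16.40019933,  499.91359401, 1225.44024495])}
wrist {'fx': 285.48690451983686, 'fy': 285.48690451983686, 'cx': 323.6457843006441, 'cy': 196.2873342806447, 'distortion': array([-0.03212754,  0.        ,  0.        ,  0.        ,  0.        ]), 'tool_from_camera': array([[ 9.99999455e-01, -8.08900327e-04,  6.59987854e-04,
         1.16201822e+00],
       [ 6.10417366e-04,  9.65894118e-01,  2.58936635e-01,
        -7.49994416e+01],
       [-8.46932315e-04, -2.58936091e-01,  9.65894085e-01,
        -1.78841141e+02],
       [ 0.00000000e+00,  0.00000000e+00,  0.00000000e+00,
         1.00000000e+00]])}
```

View pics/top0.png

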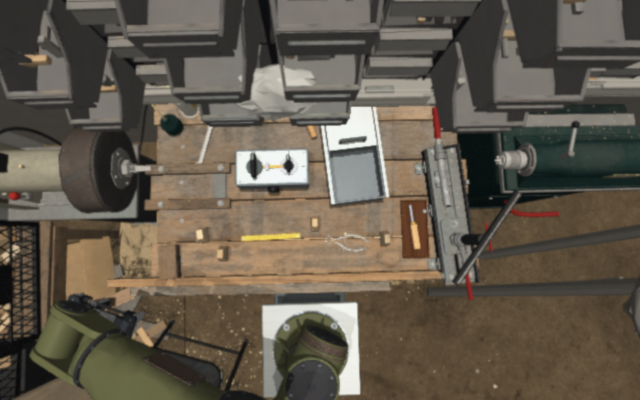

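View pics/scene0.png

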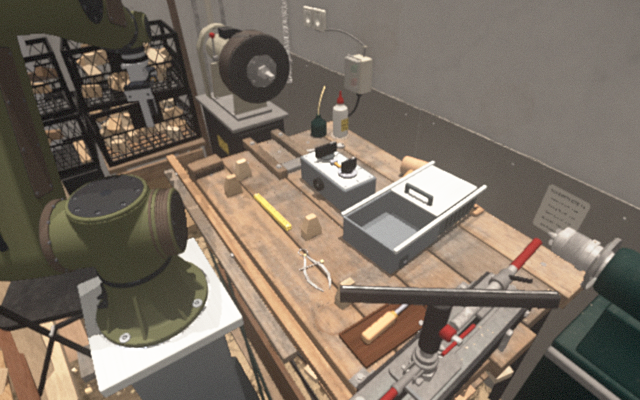

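View pics/wrist0.png

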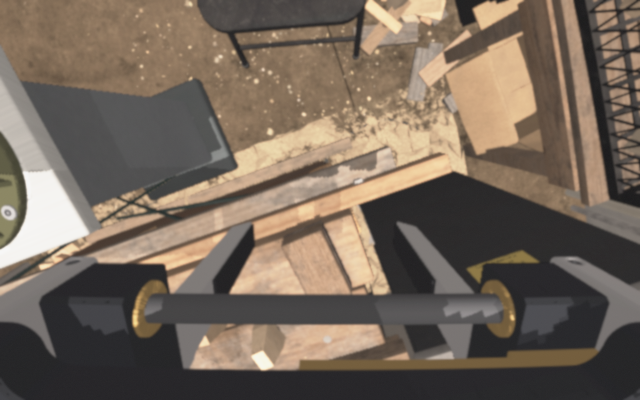

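The top view shows four blocks, at about (199,235), (222,253), (315,223) and (384,239). The console is at (272,167), the bin at (355,175), the tray at (413,228) and the rule at (270,237). I'll zoom in next.

Run:
```python
import cv2
im=cv2.imread('pics/top0.png')
cv2.imwrite('pics/top0z.png',cv2.resize(im[190:280,170:450],(800,257),interpolation=cv2.INTER_CUBIC))
cv2.imwrite('pics/top0y.png',cv2.resize(im[95:215,220:420],(800,480),interpolation=cv2.INTER_CUBIC))
im=cv2.imread('pics/scene0.png')
cv2.imwrite('pics/sc0z.png',cv2.resize(im[140:360,200:500],(800,586),interpolation=cv2.INTER_CUBIC))
```

```text
(no output)
```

View pics/top0z.png

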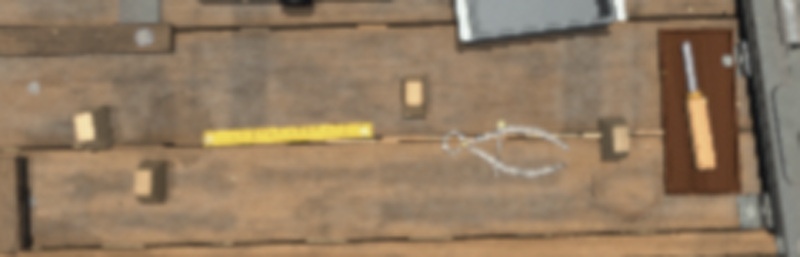

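View pics/top0y.png

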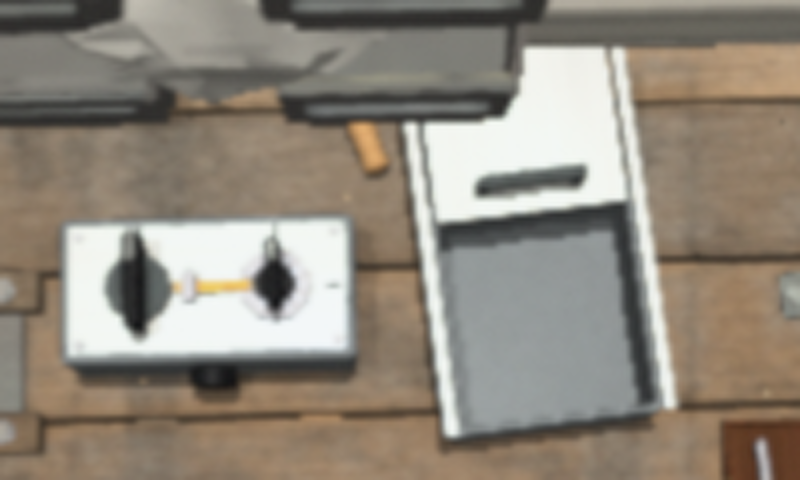

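View pics/sc0z.png

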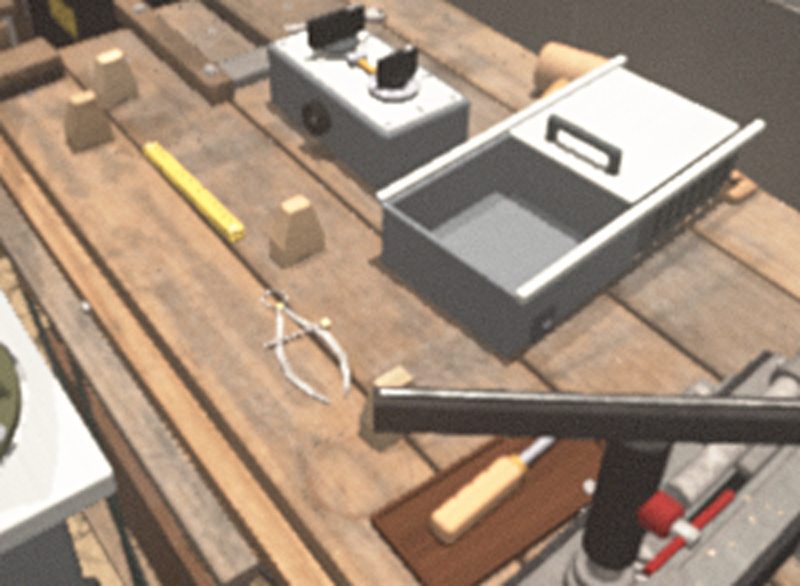

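```bash
cat > loc.py <<'E'
from h import *
def blocks(f='top0',z0=50,z1=72):
    a=np.load('pics/'+f+'.npz'); C=cloud('top',a['d']); hsv=cv2.cvtColor(a['im'],cv2.COLOR_RGB2HSV)
    m=(C[...,2]>z0)&(C[...,2]<z1)&(C[...,0]>150)&(C[...,0]<480)&(abs(C[...,1])<450)
    m=cv2.morphologyEx(m.astype(np.uint8),cv2.MORPH_OPEN,np.ones((2,2)))
    n,l,st,ce=cv2.connectedComponentsWithStats(m)
    for i in range(1,n):
        if 15<st[i,4]<800:
            P=C[l==i]; r=cv2.minAreaRect(P[:,:2].astype(np.float32)); print(ce[i].round(1),st[i,4],np.median(P,0).round(0),'rect',np.round(r[0],0),np.round(r[1],0),round(r[2],1))
    return C
if __name__=='__main__':
    C=blocks()
    for p in [(199,235),(315,223),(250,180),(355,175),(355,145),(413,228),(413,215),(270,237),(470,240),(490,210),(440,150),(120,170),(345,238),(250,165),(350,139),(420,262),(250,265),(440,200)]: print(p,C[p[1],p[0]].round(0))
E
python3 loc.py
```

```text
[315.1 223.4] 68 [418. -26.  62.] rect [418. -27.] [21. 32.] 88.7
[443. 227.] 31 [ 395. -449.   54.] rect [ 395. -449.] [10. 39.] 87.0
[201.3 235.5] 78 [nan nan nan] rect [385. 341.] [20. 38.] 75.6
[387.1 239.2] 71 [ 360. -260.   63.] rect [ 358. -294.] [90. 33.] 86.2
[221.7 254.8] 73 [nan nan nan] rect [321. 279.] [19. 37.] 76.7
(199, 235) [389. 350.  61.]
(315, 223) [418. -26.  70.]
(250, 180) [560. 179.  89.]
(355, 175) [ 583. -170.    5.]
(355, 145) [ 668. -162.   90.]
(413, 228) [ 394. -355.   32.]
(413, 215) [ 439. -365.    7.]
(270, 237) [377. 125.  15.]
(470, 240) [ 353. -470.  206.]
(490, 210) [  492. -1011.  -744.]
(440, 150) [ 649. -447.   73.]
(120, 170) [561. 486. 308.]
(345, 238) [ 364. -157. -291.]
(250, 165) [601. 172. 131.]
(350, 139) [ 681. -144.  117.]
(420, 262) [ 278. -382.    2.]
(250, 265) [284. 196.   0.]
(440, 200) [ 486. -450.   38.]
```

Run:
```python
from h import *
px=lambda l,ox=220,oy=95,k=4:[((x+.5)/k-.5+ox,(y+.5)/k-.5+oy) for x,y in l]
print('console',plane('top',px([(63,222),(352,216),(354,358),(65,362)]),85).round(0).tolist())
print('iso',plane('top',px([(133,235),(137,335)]),135).round(0).tolist())
print('sel',plane('top',px([(272,240),(275,312)]),133).round(0).tolist())
print('bin',plane('top',px([(447,437),(676,408)]),85).round(0).tolist())
print('handle',plane('top',px([(480,188),(584,175)]),116).round(0).tolist())
print('cov edge',plane('top',px([(440,220),(622,203)]),86).round(0).tolist())
k=800/280
print('blocks',plane('top',px([(84,126),(145,182),(413,92),(621,138)],170,190,k),63).round(0).tolist())
print('tray',plane('top',px([(658,32),(736,32),(740,193),(664,190)],170,190,k),12).round(0).tolist())
print('stylus',plane('top',px([(686,44),(706,165)],170,190,k),18).round(0).tolist())
```

```text
console [[660.0, 227.0, 85.0], [660.0, -8.0, 85.0], [543.0, -7.0, 85.0], [545.0, 225.0, 85.0]]
iso [[637.0, 163.0, 135.0], [558.0, 160.0, 135.0]]
sel [[631.0, 55.0, 133.0], [574.0, 53.0, 133.0]]
bin [[478.0, -80.0, 85.0], [497.0, -266.0, 85.0]]
handle [[673.0, -110.0, 116.0], [682.0, -194.0, 116.0]]
cov edge [[655.0, -80.0, 86.0], [666.0, -229.0, 86.0]]
blocks [[393.0, 349.0, 63.0], [328.0, 281.0, 63.0], [422.0, -24.0, 63.0], [364.0, -260.0, 63.0]]
tray [[488.0, -321.0, 12.0], [486.0, -415.0, 12.0], [294.0, -410.0, 12.0], [301.0, -319.0, 12.0]]
stylus [[473.0, -352.0, 18.0], [329.0, -369.0, 18.0]]
```

```bash
cat > to.py <<'E'
import sys
from h import *
s=manip.read_state(); a=[float(v) for v in sys.argv[1:]]
R=Ro.from_euler('xyz',s['eef_rot']).as_matrix(); d=R.T@(np.array(a[:3])-s['eef_pos'])
print('now',s['eef_pos'].round(1),s['eef_rot'].round(3),'gap',round(s['finger_gap'],1),'F',s['wrist_force'].round(1),'t',round(s['clock'],2))
n=max(1,int(np.ceil(np.linalg.norm(d)/40)))
dy=0
if len(a)>3:
    dy=-(a[3]-s['eef_rot'][2]); dy=(dy+np.pi)%(2*np.pi)-np.pi; n=max(n,int(np.ceil(abs(dy)/.12)))
print('tool d cm',(d/10).round(2),'turn',round(dy,3),'rows',n,'per row',(d/10/n).round(3),round(dy/n,4))
E
python3 to.py 350 285 210 1.57; python3 to.py 350 285 210
```

```text
now [188.4 516.5 205. ] [-3.142e+00  1.000e-03  1.221e+00] gap 94.1 F [-0.9  0.   0.1] t 0.15
tool d cm [-16.21  23.11  -0.48] turn -0.349 rows 8 per row [-2.027  2.889 -0.06 ] -0.0436
now [188.4 516.5 205. ] [-3.142e+00  1.000e-03  1.221e+00] gap 94.1 F [-0.9  0.   0.1] t 0.15
tool d cm [-16.21  23.11  -0.48] turn 0 rows 8 per row [-2.027  2.889 -0.06 ] 0.0
```

{"method": "arm_command", "body": {"steps": [[1,[-2,2.9,-0.1],0],[1,[-2,2.9,-0.1],0],[1,[-2,2.9,0],0],[1,[-2,2.9,0],0],[1,[-2,2.9,0],0]]}}

```text
clock: 0.57
eef_pos: [290.9, 371.5, 207.3]
eef_rot: [-3.142, 0.0, 1.221]
wrist_force: [1.2, -0.2, 0.3]
finger_gap: 93.8
```

{"method": "arm_command", "body": {"steps": [[1,[-2,2.9,0],0],[1,[-2,2.9,0],0],[1,[-2,2.9,0],0],[1,[0,0,0],-0.12],[1,[0,0,0],-0.12]]}}

```text
clock: 0.98
eef_pos: [352.5, 285.4, 207.4]
eef_rot: [-3.142, 0.0, 1.463]
wrist_force: [-0.4, 0.7, -0.0]
finger_gap: 94.1
```

```bash
python3 - <<'E'
from h import *
snap('wrist','w1')
E
python3 to.py 350 285 210
```

```text
now [352.1 286.  207.4] [-3.141  0.     1.474] gap 94.1 F [-1.1  1.2  0.2] t 1.03
tool d cm [-0.12 -0.2  -0.26] turn 0 rows 1 per row [-0.12  -0.196 -0.265] 0.0
```

View pics/w1.png

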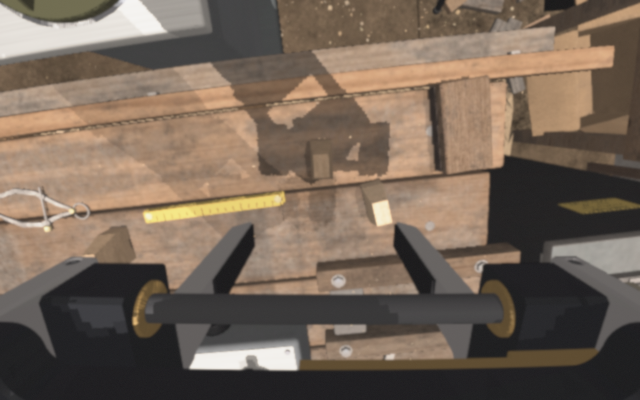

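Run:
```python
import cv2
im=cv2.imread('pics/w1.png')
cv2.imwrite('pics/w1z.png',cv2.resize(im[130:240,280:420],(763,600),interpolation=cv2.INTER_CUBIC))
```

```text
(no output)
```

View pics/w1z.png

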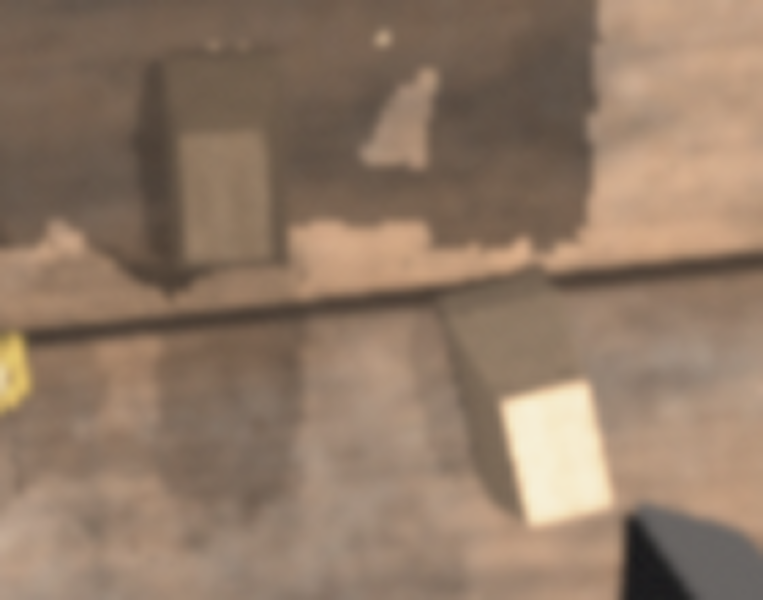

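```bash
cat > quad.py <<'E'
from h import *
def quad(f,pts,ox,oy,k,z=63):
    a=np.load('pics/'+f+'.npz'); s=dict(eef_pos=a['pos'],eef_rot=a['rot'])
    P=plane('wrist',[((x+.5)/k-.5+ox,(y+.5)/k-.5+oy) for x,y in pts],z,s)[:,:2]
    e=np.roll(P,-1,0)-P
    print('c',P.mean(0).round(1),'len',np.linalg.norm(e,axis=1).round(1),'ang',np.arctan2(e[:,1],e[:,0]).round(3))
E
python3 - <<'E'
from quad import *
quad('w1',[(178,130),(268,128),(270,260),(185,262)],280,130,5.45)
quad('w1',[(500,402),(588,382),(610,503),(528,525)],280,130,5.45)
E
```

```text
c [328.2 286.2] len [18.6 27.8 18.  27.8] ang [ 1.484 -0.089 -1.656  3.076]
c [392.4 352. ] len [19.4 28.5 18.6 29.4] ang [ 1.696  0.122 -1.399 -2.993]
```

Run:
```python
from h import *
a=np.load('pics/w1.npz'); s=dict(eef_pos=a['pos'],eef_rot=a['rot']); C=cloud('wrist',a['d'],s)
for c in [(328,286,-.089),(392,352,.122)]:
  d=C.reshape(-1,3)-[c[0],c[1],0]
  e=np.array([np.cos(c[2]),np.sin(c[2])]); f=np.array([-e[1],e[0]])
  u=d[:,:2]@e; v=d[:,:2]@f
  for z in (5,15,25,35,45,55,62):
    m=(abs(d[:,2]-z)<5)&(np.hypot(u,v)<45)
    if m.sum()>2: print(c[:2],z,m.sum(),'u',np.percentile(u[m],[2,98]).round(0),'v',np.percentile(v[m],[2,98]).round(0))
```

```text
(328, 286) 5 1072 u [-40.  35.] v [-41.  42.]
(328, 286) 15 13 u [-26. -25.] v [-12.   3.]
(328, 286) 25 95 u [-26.  23.] v [-14.  14.]
(328, 286) 35 113 u [-23.  22.] v [-13.  13.]
(328, 286) 45 114 u [-20.  18.] v [-12.  12.]
(328, 286) 55 114 u [-17.  17.] v [-10.  11.]
(328, 286) 62 438 u [-15.  14.] v [-9.  9.]
(392, 352) 5 876 u [-41.  41.] v [-42.  41.]
(392, 352) 15 64 u [-25.  23.] v [-14.  11.]
(392, 352) 25 112 u [-25.  20.] v [-14.  11.]
(392, 352) 35 128 u [-23.  19.] v [-13.  10.]
(392, 352) 45 119 u [-20.  17.] v [-12.  10.]
(392, 352) 55 122 u [-17.  15.] v [-11.   9.]
(392, 352) 62 438 u [-15.  15.] v [-10.   9.]
```

```bash
python3 to.py 328.5 286 13 1.482
```

```text
now [352.1 286.  207.4] [-3.141  0.     1.474] gap 94.1 F [-1.1  1.2  0.2] t 1.03
tool d cm [-0.22 -2.34 19.44] turn -0.008 rows 5 per row [-0.045 -0.468  3.887] -0.0016
```

{"method": "arm_command", "body": {"steps": [[1,[-0.2,-2.3,0],0],[1,[0,0,4],0],[1,[0,0,4],0],[1,[0,0,4],0],[1,[0,0,4],0]]}}

```text
clock: 1.45
eef_pos: [328.1, 287.5, 46.1]
eef_rot: [3.141, -0.001, 1.459]
wrist_force: [0.9, 1.3, -0.2]
finger_gap: 93.8
```

{"method": "arm_command", "body": {"steps": [[1,[0,0,3.4],0],[1,[0,0,0],0]]}}

```text
clock: 1.62
eef_pos: [325.5, 285.4, 8.3]
eef_rot: [-3.135, 0.007, 1.459]
wrist_force: [0.4, 0.2, -1.5]
finger_gap: 93.8
```

{"method": "arm_command", "body": {"steps": [[0,[0,0,0],0],[0,[0,0,0],0],[0,[0,0,0],0],[0,[0,0,0],0],[0,[0,0,0],0]], "force": 30}}

```text
clock: 2.03
eef_pos: [329.1, 287.9, 14.8]
eef_rot: [3.14, -0.002, 1.461]
wrist_force: [0.4, 0.1, 1.3]
finger_gap: 64.2
```

{"method": "arm_command", "body": {"steps": [[0,[0,0,0],0],[0,[0,0,0],0],[0,[0,0,0],0],[0,[0,0,0],0],[0,[0,0,0],0]]}}

```text
clock: 2.45
eef_pos: [328.5, 287.4, 13.5]
eef_rot: [-3.142, 0.0, 1.461]
wrist_force: [0.5, 0.8, -0.3]
finger_gap: 30.7
```

{"method": "arm_command", "body": {"steps": [[0,[0,0,0],0],[0,[0,0,0],0],[0,[0,0,0],0]]}}

```text
clock: 2.7
eef_pos: [328.5, 287.4, 13.4]
eef_rot: [-3.142, 0.0, 1.461]
wrist_force: [-0.2, -0.2, 0.1]
finger_gap: 27.1
```

{"method": "arm_command", "body": {"steps": [[0,[0,0,-1],0],[0,[0,0,-3],0],[0,[0,0,-4],0],[0,[0,0,-4],0],[0,[0,0,-4],0]]}}

```text
clock: 3.12
eef_pos: [328.0, 287.0, 176.0]
eef_rot: [3.142, -0.0, 1.461]
wrist_force: [0.1, -0.3, -0.1]
finger_gap: 26.8
```

```bash
python3 to.py 560 -130 190 1.67
```

```text
now [328. 287. 176.] [ 3.142 -0.     1.461] gap 26.8 F [ 0.1 -0.3 -0.1] t 3.12
tool d cm [-38.91  27.63  -1.4 ] turn -0.209 rows 12 per row [-3.242  2.302 -0.116] -0.0174
```

{"method": "arm_command", "body": {"steps": [[0,[-3,2.1,-0.3],0],[0,[-3,2.1,-0.3],0],[0,[-3,2.1,-0.3],0],[0,[-3,2.1,-0.3],0],[0,[-3,2.1,-0.2],0]]}}

```text
clock: 3.53
eef_pos: [416.9, 125.2, 188.7]
eef_rot: [3.14, -0.0, 1.461]
wrist_force: [0.5, 0.7, -1.0]
finger_gap: 26.9
```

{"method": "arm_command", "body": {"steps": [[0,[-3,2.1,0],0],[0,[-3,2.1,0],0],[0,[-3,2.1,0],0],[0,[-3,2.1,0],0],[0,[-3,2.1,0],0]]}}

```text
clock: 3.95
eef_pos: [504.8, -35.7, 188.3]
eef_rot: [3.141, -0.0, 1.461]
wrist_force: [0.6, 1.0, -0.2]
finger_gap: 27.0
```

{"method": "arm_command", "body": {"steps": [[0,[-3,2.1,0],0],[0,[-3,2.1,0],0],[0,[-2.9,2.4,0],0],[0,[0,0,0],-0.1],[0,[0,0,0],-0.11]]}}

```text
clock: 4.37
eef_pos: [560.4, -131.2, 187.4]
eef_rot: [-3.141, -0.0, 1.673]
wrist_force: [-0.4, 0.3, -0.7]
finger_gap: 27.2
```

```bash
python3 - <<'E'
from h import *
im,d,s=snap('wrist','w2')
E
python3 to.py 613 -126 26 1.67
```

```text
now [ 560.2 -130.3  187.6] [-3.141 -0.     1.683] gap 26.9 F [ 0.8  0.  -0.2] t 4.42
tool d cm [-0.16  5.31 16.16] turn 0.013 rows 5 per row [-0.033  1.062  3.232] 0.0026
```

View pics/w2.png

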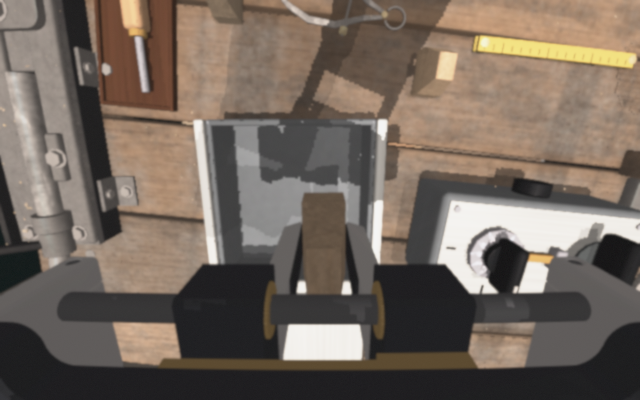

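Run:
```python
from h import *
a=np.load('pics/w2.npz'); s=dict(eef_pos=a['pos'],eef_rot=a['rot'])
P=plane('wrist',[(194,121),(388,119),(207,260),(382,260)],85,s); print(P.round(1))
print(plane('wrist',[(438,193),(463,194),(640,210)],85,s).round(1))
import cv2
im=cv2.imread('pics/w2.png'); cv2.imwrite('pics/w2z.png',cv2.resize(im[100:300,180:420],(720,600),interpolation=cv2.INTER_CUBIC))
```

```text
[[ 499.3 -261.4   85. ]
 [ 479.   -76.5   85. ]
 [ 645.8 -249.4   85. ]
 [ 626.1  -59.5   85. ]]
[[545.9 -13.9  85. ]
 [544.3  12.1  85. ]
 [541.9 211.8  85. ]]
```

View pics/w2z.png

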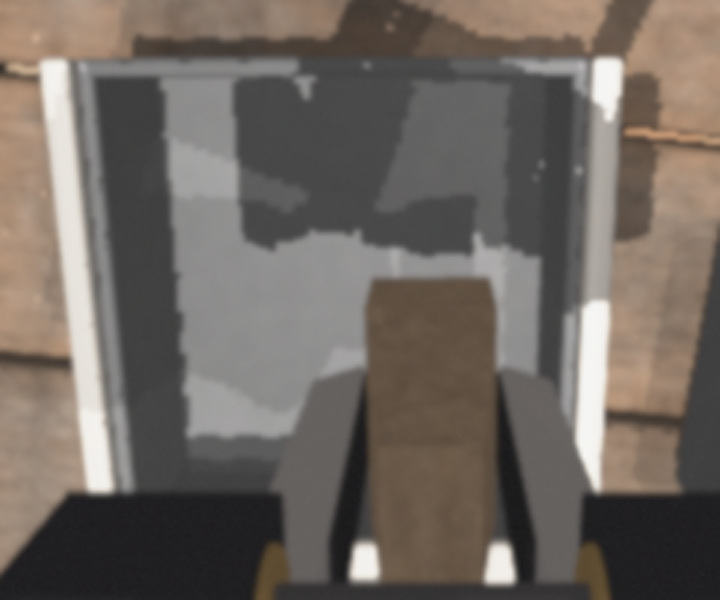

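```bash
python3 to.py 614.4 -125.5 24 1.67
```

```text
now [ 560.2 -130.3  187.6] [-3.141 -0.     1.683] gap 26.9 F [ 0.8  0.  -0.2] t 4.42
tool d cm [-0.13  5.45 16.36] turn 0.013 rows 5 per row [-0.026  1.091  3.272] 0.0026
```

{"method": "arm_command", "body": {"steps": [[0,[-0.1,2.7,0],0],[0,[0,2.7,0],0],[0,[0,0,3],0],[0,[0,0,4],0],[0,[0,0,4],0]]}}

```text
clock: 4.83
eef_pos: [614.5, -124.7, 77.3]
eef_rot: [3.14, 0.001, 1.669]
wrist_force: [1.3, 0.6, -0.9]
finger_gap: 27.1
```

{"method": "arm_command", "body": {"steps": [[0,[0,0,3],0],[0,[0,0,1.5],0],[0,[0,0,0.7],0],[0,[0,0,0],0],[0,[0,0,0],0]]}}

```text
clock: 5.25
eef_pos: [614.6, -125.1, 26.8]
eef_rot: [3.14, 0.001, 1.67]
wrist_force: [0.4, 0.6, 0.8]
finger_gap: 27.2
```

{"method": "arm_command", "body": {"steps": [[0,[0,0,0.4],0],[0.48,[0,0,0],0],[0.48,[0,0,0],0],[0.48,[0,0,0],0],[0.48,[0,0,0],0]]}}

```text
clock: 5.67
eef_pos: [614.3, -125.2, 22.0]
eef_rot: [3.141, 0.0, 1.671]
wrist_force: [-0.6, 0.8, 0.1]
finger_gap: 44.8
```

{"method": "arm_command", "body": {"steps": [[0.48,[0,0,-2],0],[0.48,[0,0,-4],0],[0.48,[0,0,-4],0],[0.48,[0,0,-4],0],[0.48,[0,0,-2],0]]}}

```text
clock: 6.08
eef_pos: [615.1, -125.4, 187.2]
eef_rot: [3.136, 0.002, 1.671]
wrist_force: [0.2, -0.0, 0.3]
finger_gap: 45.3
```

```bash
python3 - <<'E'
from h import *
im,d,s=snap('wrist','w3')
im,d,s=snap('top','top1')
cv2.imwrite('pics/top1z.png',cv2.resize(im[95:275,170:450,::-1],(800,514),interpolation=cv2.INTER_CUBIC))
E
python3 to.py 420 -26 200 1.57
```

```text
now [ 615.5 -125.4  186.3] [3.135e+00 3.000e-03 1.671e+00] gap 45.1 F [ 0.7 -0.4 -0.1] t 6.18
tool d cm [ 11.85 -18.45  -1.53] turn 0.101 rows 6 per row [ 1.975 -3.075 -0.256] 0.0168
```

View pics/w3.png

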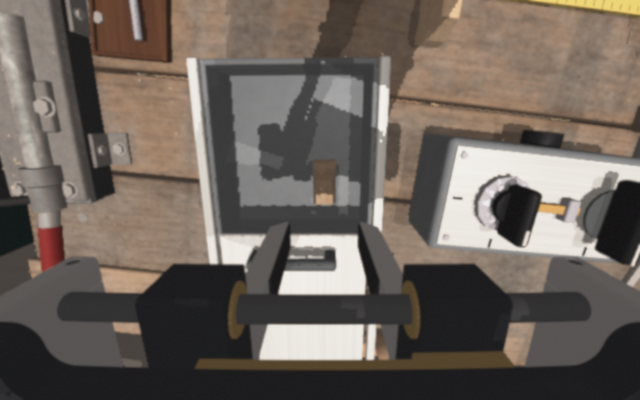

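View pics/top1z.png

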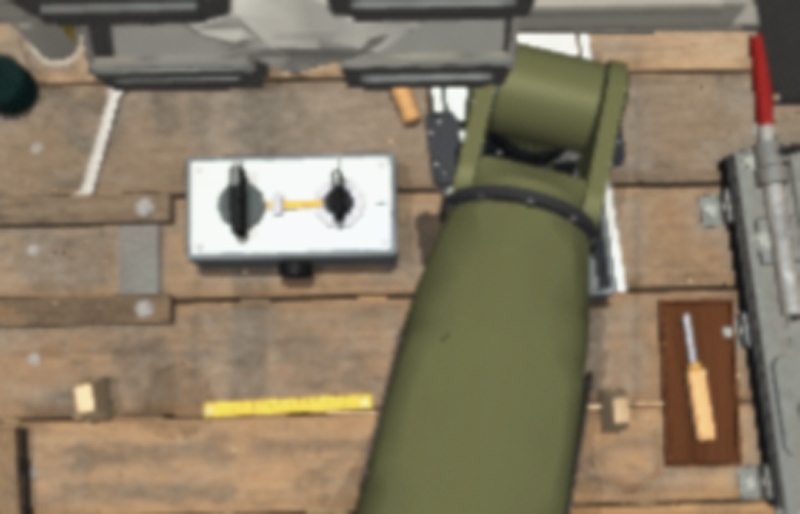

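{"method": "arm_command", "body": {"steps": [[1,[2,-3,-0.2],0],[1,[2,-3,-0.2],0],[1,[2,-3,-0.2],0],[1,[2,-3,-0.2],0.05],[1,[2,-3,-0.2],0.05]]}}

```text
clock: 6.6
eef_pos: [453.5, -38.4, 190.3]
eef_rot: [-3.14, -0.0, 1.569]
wrist_force: [0.1, -0.2, 0.6]
finger_gap: 75.3
```

Run:
```python
from h import *
im,d,s=snap('wrist','w4'); print(s['eef_pos'],s['eef_rot'])
print(proj('wrist',[[421,-25,63]],s))
cv2.imwrite('pics/w4z.png',cv2.resize(im[60:210,220:420,::-1],(800,600),interpolation=cv2.INTER_CUBIC))
```

```text
[453.54246008 -38.44031458 190.27297838] [-3.13997195e+00 -2.26383625e-04  1.56850066e+00]
[[334.89410514 160.40589991]]
```

View pics/w4z.png

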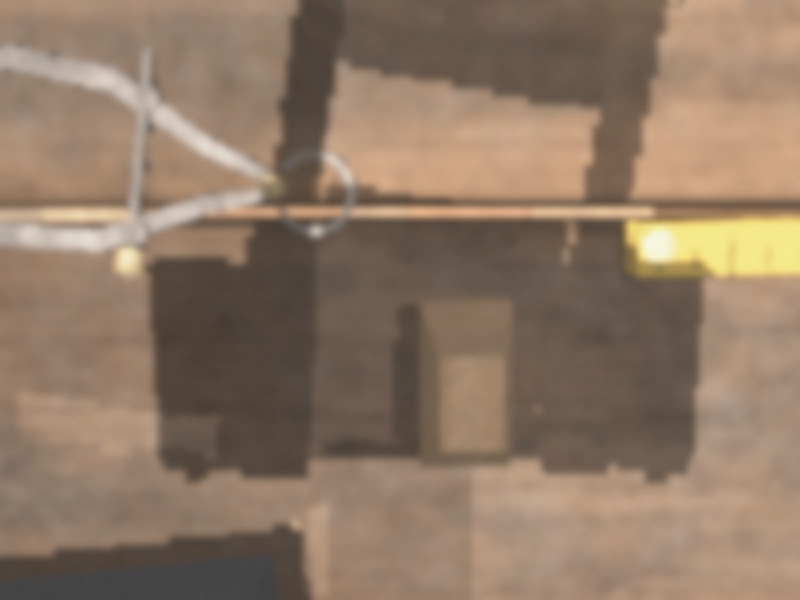

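```bash
python3 - <<'E'
from quad import *
quad('w4',[(441,354),(505,354),(506,456),(440,456)],220,60,4)
E
python3 to.py 421 -25 14 1.57
```

```text
c [421.7 -21.8] len [17.  27.5 17.9 27.5] ang [ 1.568  0.026 -1.574  3.134]
now [449.6 -36.  190.4] [-3.138e+00 -1.000e-03  1.565e+00] gap 78.8 F [0.9 0.4 3.4] t 6.65
tool d cm [ 1.07 -2.81 17.65] turn -0.005 rows 5 per row [ 0.213 -0.561  3.53 ] -0.001
```

{"method": "arm_command", "body": {"steps": [[1,[1.4,-2.8,0],0],[1,[0,0,4],0],[1,[0,0,4],0],[1,[0,0,4],0],[1,[0,0,3],0]]}}

```text
clock: 7.07
eef_pos: [426.1, -24.8, 38.5]
eef_rot: [-3.139, -0.0, 1.571]
wrist_force: [0.5, -0.8, 0.3]
finger_gap: 93.8
```

{"method": "arm_command", "body": {"steps": [[1,[0,0,1.5],0],[1,[0,0,0.5],0],[1,[0,0,0],0]]}}

```text
clock: 7.32
eef_pos: [426.8, -24.9, 20.3]
eef_rot: [-3.139, -0.0, 1.571]
wrist_force: [1.4, -0.4, 0.1]
finger_gap: 93.8
```

{"method": "arm_command", "body": {"steps": [[1,[0.3,-0.5,0.6],0],[0,[0,0,0],0],[0,[0,0,0],0],[0,[0,0,0],0],[0,[0,0,0],0]]}}

```text
clock: 7.73
eef_pos: [423.1, -22.1, 16.1]
eef_rot: [3.14, 0.0, 1.571]
wrist_force: [0.5, 1.2, 1.1]
finger_gap: 70.4
```

{"method": "arm_command", "body": {"steps": [[0,[0,0,0],0],[0,[0,0,0],0],[0,[0,0,0],0],[0,[0,0,0],0],[0,[0,0,0],0]]}}

```text
clock: 8.15
eef_pos: [422.7, -22.0, 15.5]
eef_rot: [-3.142, -0.0, 1.571]
wrist_force: [0.1, 0.4, 0.4]
finger_gap: 37.4
```

{"method": "arm_command", "body": {"steps": [[0,[0,0,0],0],[0,[0,0,0],0],[0,[0,0,-1],0],[0,[0,0,-3],0],[0,[0,0,-4],0]]}}

```text
clock: 8.57
eef_pos: [421.1, -21.8, 95.2]
eef_rot: [-3.137, -0.001, 1.571]
wrist_force: [0.8, -0.8, -1.0]
finger_gap: 26.8
```

{"method": "arm_command", "body": {"steps": [[0,[0,0,-4],0],[0,[0,0,-3],0],[0,[0,0,-1],0]]}}

```text
clock: 8.82
eef_pos: [424.0, -22.2, 180.6]
eef_rot: [3.135, 0.001, 1.571]
wrist_force: [0.4, 0.2, -0.4]
finger_gap: 27.2
```

```bash
python3 to.py 621 -189 175 1.675
```

```text
now [424.  -22.2 180.6] [3.135e+00 1.000e-03 1.571e+00] gap 27.2 F [ 0.4  0.2 -0.4] t 8.82
tool d cm [-16.69  19.7    0.7 ] turn -0.104 rows 7 per row [-2.384  2.814  0.1  ] -0.0148
```

{"method": "arm_command", "body": {"steps": [[0,[-2.4,2.8,0],0],[0,[-2.4,2.8,0],0],[0,[-2.4,2.8,0],0],[0,[-2.4,2.8,0],0],[0,[-2.4,2.8,0],0]]}}

```text
clock: 9.23
eef_pos: [563.5, -143.2, 175.0]
eef_rot: [-3.141, -0.0, 1.571]
wrist_force: [-0.4, 0.3, 1.4]
finger_gap: 27.3
```

{"method": "arm_command", "body": {"steps": [[0,[-2.4,2.8,0],0],[0,[-2.3,2.8,0],0],[0,[0,0,0],-0.1],[0,[0,0,2],0],[0,[0,0,2],0]]}}

```text
clock: 9.65
eef_pos: [619.0, -189.4, 134.8]
eef_rot: [3.141, 0.0, 1.671]
wrist_force: [0.7, -0.9, -1.0]
finger_gap: 27.3
```

```bash
python3 to.py 621 -189 25 1.675
```

```text
now [ 619.  -189.4  134.8] [3.141 0.    1.671] gap 27.3 F [ 0.7 -0.9 -1. ] t 9.65
tool d cm [ 0.03  0.2  10.98] turn -0.004 rows 3 per row [0.008 0.067 3.659] -0.0013
```

{"method": "arm_command", "body": {"steps": [[0,[0,0.2,3],0],[0,[0,0,3.5],0],[0,[0,0,2.5],0],[0,[0,0,1.5],0],[0,[0,0,0.6],0]]}}

```text
clock: 10.07
eef_pos: [619.3, -188.2, 22.8]
eef_rot: [-3.137, -0.002, 1.671]
wrist_force: [-18.7, 5.6, 35.5]
finger_gap: 27.2
```

{"method": "arm_command", "body": {"steps": [[0,[0,0,0],0],[0.48,[0,0,0],0],[0.48,[0,0,0],0],[0.48,[0,0,0],0],[0.48,[0,0,0],0]]}}

```text
clock: 10.48
eef_pos: [620.8, -188.8, 24.7]
eef_rot: [3.141, 0.0, 1.671]
wrist_force: [0.6, -0.9, 1.2]
finger_gap: 44.8
```

{"method": "arm_command", "body": {"steps": [[0.48,[0,0,-2],0],[0.48,[0,0,-4],0],[0.48,[0,0,-4],0],[0.48,[0,0,-4],0],[0.48,[0,0,-2],0]]}}

```text
clock: 10.9
eef_pos: [621.7, -189.1, 190.2]
eef_rot: [3.136, 0.003, 1.671]
wrist_force: [-0.5, 0.4, 0.3]
finger_gap: 45.2
```

```bash
python3 - <<'E'
from h import *
im,d,s=snap('wrist','w5')
E
python3 to.py 385 -262 195 1.57
```

```text
now [ 622.5 -189.4  192.7] [3.133 0.004 1.671] gap 45.2 F [-0.4  0.1  3.1] t 10.95
tool d cm [ -4.85 -24.35  -0.42] turn 0.101 rows 7 per row [-0.692 -3.479 -0.06 ] 0.0144
```

View pics/w5.png

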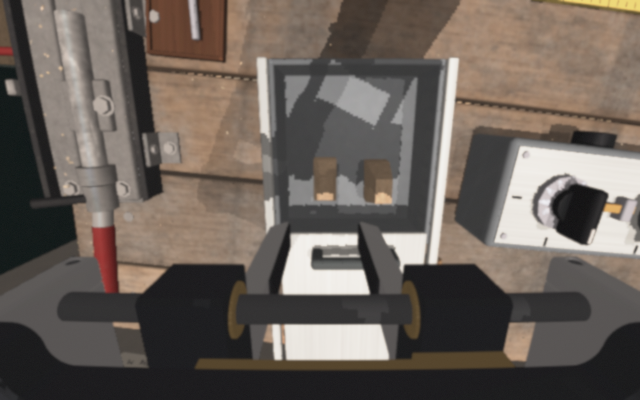

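Run:
```python
from h import *
a=np.load('pics/top0.npz'); C=cloud('top',a['d'])
for z0 in (40,100,150,190,230):
  m=(C[...,2]>z0)&(C[...,2]<z0+40)&(C[...,0]>200)&(C[...,0]<650)&(C[...,1]<-300)&(C[...,1]>-650)
  m=cv2.erode(m.astype(np.uint8),np.ones((3,3)))>0
  P=C[m]; 
  for x0 in range(200,650,75):
    q=P[(P[:,0]>=x0)&(P[:,0]<x0+75)]
    if len(q)>3: print(z0,x0,len(q),'ymax',q[:,1].max().round(0),'ymin',q[:,1].min().round(0))
```

```text
40 200 78 ymax -452.0 ymin -557.0
40 275 164 ymax -447.0 ymin -543.0
40 350 472 ymax -436.0 ymin -542.0
40 425 186 ymax -431.0 ymin -540.0
40 500 456 ymax -427.0 ymin -615.0
40 575 343 ymax -419.0 ymin -607.0
100 350 14 ymax -473.0 ymin -483.0
100 500 78 ymax -606.0 ymin -619.0
100 575 72 ymax -604.0 ymin -617.0
150 275 7 ymax -473.0 ymin -479.0
150 350 18 ymax -472.0 ymin -480.0
150 500 273 ymax -610.0 ymin -647.0
150 575 89 ymax -611.0 ymin -648.0
190 275 10 ymax -471.0 ymin -531.0
190 350 14 ymax -470.0 ymin -478.0
190 500 20 ymax -639.0 ymin -646.0
190 575 7 ymax -640.0 ymin -645.0
230 200 14 ymax -394.0 ymin -415.0
230 275 53 ymax -419.0 ymin -476.0
230 350 84 ymax -471.0 ymin -533.0
230 425 38 ymax -534.0 ymin -581.0
```

{"method": "arm_command", "body": {"steps": [[1,[-0.7,-3.5,-0.1],0.02],[1,[-0.7,-3.5,0],0.02],[1,[-0.7,-3.5,0],0.02],[1,[-0.7,-3.5,0],0.02],[1,[-0.6,-3.5,0],0.02]]}}

```text
clock: 11.37
eef_pos: [446.4, -233.4, 185.1]
eef_rot: [-3.141, 0.0, 1.57]
wrist_force: [-0.6, -1.3, 0.3]
finger_gap: 75.2
```

{"method": "arm_command", "body": {"steps": [[1,[-0.6,-3.5,0],0],[1,[-0.6,-2.5,0],0],[1,[0,0,0],0]]}}

```text
clock: 11.62
eef_pos: [385.0, -245.8, 185.6]
eef_rot: [-3.141, 0.0, 1.569]
wrist_force: [1.1, 0.8, 0.9]
finger_gap: 92.9
```

Run:
```python
from h import *
im,d,s=snap('wrist','w6'); print(s['eef_pos'],s['eef_rot'])
print(proj('wrist',[[364,-260,63]],s))
```

```text
[ 385.02652904 -245.82299177  185.61962847] [-3.14132633e+00  3.56739853e-04  1.56888651e+00]
[[309.22853116 171.66410853]]
```

View pics/w6.png

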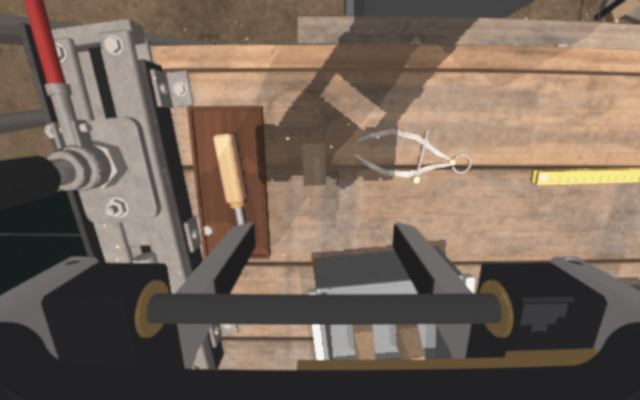

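Run:
```python
import cv2
im=cv2.imread('pics/w6.png')
cv2.imwrite('pics/w6z.png',cv2.resize(im[120:210,250:370],(800,600),interpolation=cv2.INTER_CUBIC))
```

```text
(no output)
```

View pics/w6z.png

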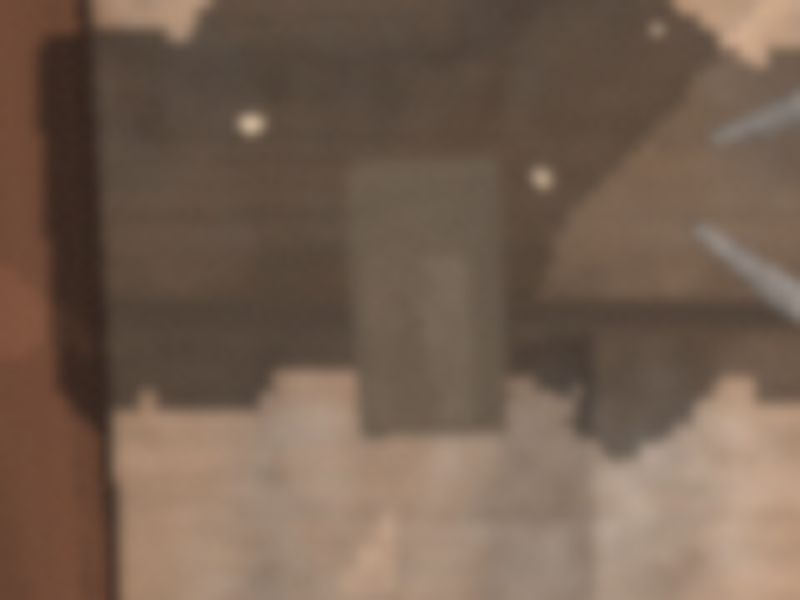

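```bash
cat > wb.py <<'E'
from h import *
import sys
def wb(f,x,y,r=35,z=(57,69)):
    a=np.load('pics/'+f+'.npz'); s=dict(eef_pos=a['pos'],eef_rot=a['rot']); C=cloud('wrist',a['d'],s)
    m=(C[...,2]>z[0])&(C[...,2]<z[1])&(np.hypot(C[...,0]-x,C[...,1]-y)<r)
    P=C[m]; r=cv2.minAreaRect(P[:,:2].astype(np.float32)); print(len(P),'med z',np.median(P[:,2]).round(1),'c',np.round(r[0],1),np.round(r[1],1),'deg',round(r[2],1))
wb(sys.argv[1],float(sys.argv[2]),float(sys.argv[3]))
E
python3 wb.py w4 421 -22; python3 wb.py w6 364 -260; python3 to.py 360 -260 14 1.57
```

```text
476 med z 63.3 c [420.9 -22. ] [29.7 18.7] deg 0.1
472 med z 62.7 c [ 363.3 -256.7] [30.8 18.4] deg 0.6
now [ 386.9 -245.7  185.8] [3.141e+00 1.000e-03 1.569e+00] gap 93.2 F [ 0.8  0.1 -0.4] t 11.67
tool d cm [-1.42 -2.7  17.18] turn -0.001 rows 5 per row [-0.285 -0.539  3.436] -0.0002
```

{"method": "arm_command", "body": {"steps": [[0.64,[-1.1,-2.3,0],0],[0.64,[0,0,4],0],[0.64,[0,0,4],0],[0.64,[0,0,4],0],[0.64,[0,0,2.5],0]]}}

```text
clock: 12.08
eef_pos: [364.8, -255.2, 37.1]
eef_rot: [-3.14, -0.002, 1.571]
wrist_force: [-0.7, 0.5, -1.7]
finger_gap: 63.8
```

{"method": "arm_command", "body": {"steps": [[0.64,[0,0,1],0],[0.64,[0,0,0.5],0],[0.64,[0,0,0],0]]}}

```text
clock: 12.33
eef_pos: [365.8, -256.3, 25.5]
eef_rot: [-3.141, -0.0, 1.571]
wrist_force: [0.0, 0.3, 0.7]
finger_gap: 60.3
```

{"method": "arm_command", "body": {"steps": [[0.5,[0,-0.2,0.5],0],[0,[0,0,0],0],[0,[0,0,0],0],[0,[0,0,0],0],[0,[0,0,0],0]]}}

```text
clock: 12.75
eef_pos: [363.5, -256.5, 21.0]
eef_rot: [3.141, 0.001, 1.571]
wrist_force: [-0.1, 0.4, -0.3]
finger_gap: 30.3
```

{"method": "arm_command", "body": {"steps": [[0,[0,0,0],0],[0,[0,0,0],0],[0,[0,0,0],0],[0,[0,0,-1],0],[0,[0,0,-3],0]]}}

```text
clock: 13.17
eef_pos: [361.6, -255.0, 58.6]
eef_rot: [-3.137, -0.004, 1.571]
wrist_force: [-0.6, -1.1, -1.8]
finger_gap: 26.5
```

{"method": "arm_command", "body": {"steps": [[0,[0,0,-4],0],[0,[0,0,-4],0],[0,[0,0,-3],0],[0,[0,0,-1],0]]}}

```text
clock: 13.5
eef_pos: [364.2, -257.0, 185.5]
eef_rot: [3.136, 0.004, 1.571]
wrist_force: [0.2, -0.5, -0.7]
finger_gap: 26.5
```

```bash
python3 to.py 544.6 -197 175 1.675
```

```text
now [ 364.2 -257.   185.5] [3.136 0.004 1.571] gap 26.5 F [ 0.2 -0.5 -0.7] t 13.5
tool d cm [ 6.   18.04  1.12] turn -0.104 rows 5 per row [1.201 3.608 0.224] -0.0208
```

{"method": "arm_command", "body": {"steps": [[0,[1.2,3.6,0],0],[0,[1.2,3.6,0],0],[0,[1.2,3.6,0],0],[0,[1.2,3.6,0],0],[0,[1.2,3.6,0],0]]}}

```text
clock: 13.92
eef_pos: [544.5, -195.1, 180.0]
eef_rot: [-3.141, -0.0, 1.571]
wrist_force: [-1.1, -1.1, -0.6]
finger_gap: 26.4
```

{"method": "arm_command", "body": {"steps": [[0,[0,0,0],-0.1],[0,[0,0,2.5],0],[0,[0,0,3],0],[0,[0,0,3],0],[0,[0,0,0],0]]}}

```text
clock: 14.33
eef_pos: [540.3, -194.9, 89.6]
eef_rot: [-3.133, -0.005, 1.671]
wrist_force: [-0.7, 1.0, -1.7]
finger_gap: 26.6
```

```bash
python3 to.py 544.6 -197 31 1.675
```

```text
now [ 540.3 -194.9   89.6] [-3.133 -0.005  1.671] gap 26.6 F [-0.7  1.  -1.7] t 14.33
tool d cm [-0.28  0.45  5.86] turn -0.004 rows 2 per row [-0.138  0.225  2.93 ] -0.0019
```

{"method": "arm_command", "body": {"steps": [[0,[-0.2,0.2,2.5],0],[0,[0,0,2],0],[0,[0,0,1],0],[0,[0,0,0],0],[0,[0,0,0],0]]}}

```text
clock: 14.75
eef_pos: [545.7, -198.2, 41.6]
eef_rot: [3.141, 0.0, 1.671]
wrist_force: [0.0, -0.5, 0.2]
finger_gap: 26.4
```

{"method": "arm_command", "body": {"steps": [[0,[0,0,0.4],0],[0,[0,0,0],0]]}}

```text
clock: 14.92
eef_pos: [545.8, -198.2, 37.3]
eef_rot: [3.14, 0.001, 1.671]
wrist_force: [0.3, 0.6, -0.3]
finger_gap: 26.3
```

{"method": "arm_command", "body": {"steps": [[0,[0,0,0.6],0],[0,[0,0,0],0],[0.48,[0,0,0],0],[0.48,[0,0,0],0],[0.48,[0,0,0],0]]}}

```text
clock: 15.33
eef_pos: [545.5, -198.1, 30.7]
eef_rot: [3.141, 0.0, 1.671]
wrist_force: [0.1, 0.1, -0.2]
finger_gap: 42.8
```

{"method": "arm_command", "body": {"steps": [[0.48,[0,0,0],0],[0.48,[0,0,-4],0],[0.48,[0,0,-4],0],[0.48,[0,0,-4],0],[0.48,[0,0,-4],0]]}}

```text
clock: 15.75
eef_pos: [545.0, -197.9, 192.5]
eef_rot: [3.142, 0.0, 1.671]
wrist_force: [0.8, 0.4, 0.0]
finger_gap: 44.9
```

```bash
python3 - <<'E'
from h import *
im,d,s=snap('wrist','w7')
E
python3 to.py 400 340 195 1.693
```

```text
now [ 547.5 -198.9  201.2] [3.132 0.006 1.671] gap 45.2 F [ 1.1 -0.6  8.3] t 15.8
tool d cm [55.1  -9.28  0.22] turn -0.022 rows 14 per row [ 3.936 -0.663  0.016] -0.0016
```

View pics/w7.png

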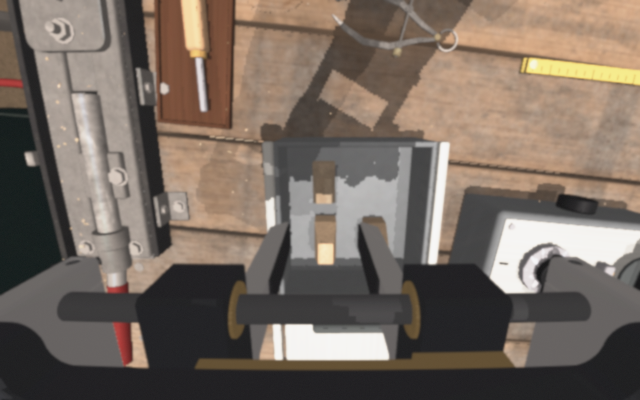

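{"method": "arm_command", "body": {"steps": [[1,[3.7,-1,0],0],[1,[3.7,-1,0],0],[1,[3.7,-1,0],0],[1,[3.7,-0.9,0],0],[1,[3.7,-0.9,0],0]]}}

```text
clock: 16.22
eef_pos: [478.2, -17.3, 190.4]
eef_rot: [3.141, 0.0, 1.671]
wrist_force: [1.2, 0.1, -0.4]
finger_gap: 75.4
```

{"method": "arm_command", "body": {"steps": [[1,[3.7,-0.6,0],0],[1,[3.7,-0.6,0],0],[1,[3.7,-0.6,0],0],[1,[3.7,-0.6,0],0],[1,[3.7,-0.6,0],0]]}}

```text
clock: 16.63
eef_pos: [429.9, 164.0, 190.6]
eef_rot: [3.141, -0.0, 1.671]
wrist_force: [-0.0, 0.5, -0.1]
finger_gap: 94.1
```

{"method": "arm_command", "body": {"steps": [[1,[3.7,-0.5,0],0],[1,[3.7,-0.5,0],0],[1,[3.7,-0.5,0],0],[1,[3.7,-0.5,0],0],[1,[2.5,0,0],0]]}}

```text
clock: 17.05
eef_pos: [392.2, 335.2, 190.5]
eef_rot: [3.141, -0.0, 1.673]
wrist_force: [0.2, 0.5, 0.6]
finger_gap: 94.0
```

```bash
python3 - <<'E'
from h import *
im,d,s=snap('wrist','w8')
E
python3 wb.py w8 392 352
python3 to.py 392.4 352 14 1.693
```

```text
507 med z 63.4 c [391.8 351.6] [31.3 20. ] deg 7.2
now [392.1 337.6 190.3] [ 3.141e+00 -1.000e-03  1.674e+00] gap 94.1 F [-1.   1.6 -1.2] t 17.1
tool d cm [ 1.41  0.17 17.63] turn -0.019 rows 5 per row [0.283 0.035 3.527] -0.0038
```

View pics/w8.png

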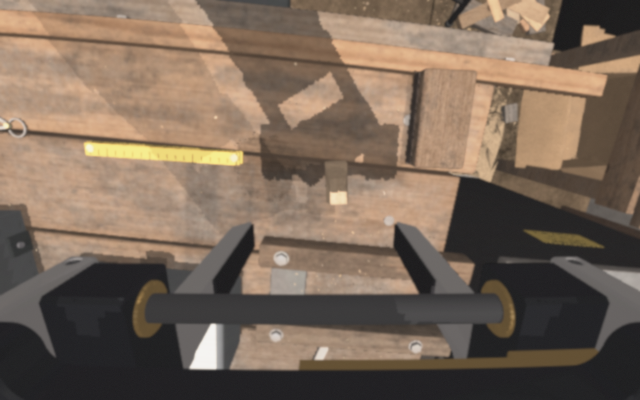

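Block a is where I measured it, at pixel (338,185), so I'll descend on it.

{"method": "arm_command", "body": {"steps": [[1,[1.4,0.1,0],-0.02],[1,[0,0,4],0],[1,[0,0,4],0],[1,[0,0,4],0],[1,[0,0,3],0]]}}

```text
clock: 17.52
eef_pos: [392.5, 345.7, 37.6]
eef_rot: [-3.14, 0.001, 1.691]
wrist_force: [-0.3, 0.3, -0.7]
finger_gap: 94.3
```

{"method": "arm_command", "body": {"steps": [[1,[0,0,1.5],0],[1,[0,0,0.7],0],[0.6,[0,0,0],0]]}}

```text
clock: 17.77
eef_pos: [392.9, 346.0, 17.3]
eef_rot: [-3.14, 0.001, 1.691]
wrist_force: [0.4, 0.5, 0.4]
finger_gap: 90.4
```

{"method": "arm_command", "body": {"steps": [[0.6,[0.6,0,0.2],0],[0,[0,0,0],0],[0,[0,0,0],0],[0,[0,0,0],0],[0,[0,0,0],0]]}}

```text
clock: 18.18
eef_pos: [392.7, 352.6, 17.1]
eef_rot: [3.141, -0.001, 1.691]
wrist_force: [-0.1, -0.8, 0.1]
finger_gap: 57.2
```

{"method": "arm_command", "body": {"steps": [[0,[0,0,0],0],[0,[0,0,0],0],[0,[0,0,0],0],[0,[0,0,0],0],[0,[0,0,0],0]]}}

```text
clock: 18.6
eef_pos: [392.4, 352.4, 16.4]
eef_rot: [-3.142, 0.0, 1.691]
wrist_force: [0.3, -0.6, -0.5]
finger_gap: 27.1
```

{"method": "arm_command", "body": {"steps": [[0,[0,0,0],0],[0,[0,0,0],0],[0,[0,0,-1],0],[0,[0,0,-3],0],[0,[0,0,-4],0]]}}

```text
clock: 19.02
eef_pos: [391.2, 351.5, 95.8]
eef_rot: [-3.137, 0.003, 1.691]
wrist_force: [1.0, 1.1, -1.1]
finger_gap: 26.8
```

{"method": "arm_command", "body": {"steps": [[0,[0,0,-4],0],[0,[0,0,-4],0],[0,[0,0,-1],0]]}}

```text
clock: 19.27
eef_pos: [393.7, 353.5, 193.5]
eef_rot: [3.134, -0.005, 1.691]
wrist_force: [0.8, 0.5, 0.3]
finger_gap: 27.2
```

```bash
python3 to.py 538 -133.6 175 1.675; python3 to.py 440 120 190
```

```text
now [393.7 353.5 193.5] [ 3.134 -0.005  1.691] gap 27.2 F [0.8 0.5 0.3] t 19.27
tool d cm [-50.1    8.46   1.69] turn 0.016 rows 13 per row [-3.854  0.651  0.13 ] 0.0012
now [393.7 353.5 193.5] [ 3.134 -0.005  1.691] gap 27.2 F [0.8 0.5 0.3] t 19.27
tool d cm [-23.74   1.79   0.26] turn 0 rows 6 per row [-3.957  0.298  0.043] 0.0
```

{"method": "arm_command", "body": {"steps": [[0,[-3.6,0.4,0],0],[0,[-3.6,0.4,0],0],[0,[-3.6,0.4,0],0],[0,[-3.6,0.4,0],0],[0,[-3.6,0.4,0],0]]}}

```text
clock: 19.68
eef_pos: [433.7, 174.5, 186.9]
eef_rot: [3.141, -0.0, 1.691]
wrist_force: [1.5, -0.3, -0.2]
finger_gap: 27.1
```

{"method": "arm_command", "body": {"steps": [[0,[-3.6,0.5,0],0],[0,[-3.6,0.5,0],0],[0,[-3.6,0.5,0],0],[0,[-3.6,0.5,0],0],[0,[-3.6,0.5,0],0]]}}

```text
clock: 20.1
eef_pos: [480.2, -1.4, 186.9]
eef_rot: [3.141, 0.0, 1.691]
wrist_force: [1.5, -0.4, -0.9]
finger_gap: 27.1
```

{"method": "arm_command", "body": {"steps": [[0,[-3.6,1,0],0],[0,[-3.6,1,0],0],[0,[-3.5,1,0],0],[0,[-3.4,1,0],0.02],[0,[0,0,0],0]]}}

```text
clock: 20.52
eef_pos: [537.8, -139.4, 186.3]
eef_rot: [3.142, 0.001, 1.666]
wrist_force: [-0.3, 0.3, -0.3]
finger_gap: 26.9
```

```bash
python3 to.py 538 -133.6 27 1.675
```

```text
now [ 537.8 -139.4  186.3] [3.142e+00 1.000e-03 1.666e+00] gap 26.9 F [-0.3  0.3 -0.3] t 20.52
tool d cm [ 0.59  0.07 15.93] turn -0.009 rows 4 per row [0.148 0.018 3.981] -0.0022
```

{"method": "arm_command", "body": {"steps": [[0,[0.6,0,0],0],[0,[0,0,3],0],[0,[0,0,4],0],[0,[0,0,3],0],[0,[0,0,2],0]]}}

```text
clock: 20.93
eef_pos: [534.7, -126.8, 63.9]
eef_rot: [-3.139, -0.001, 1.672]
wrist_force: [0.1, -0.4, -0.3]
finger_gap: 26.8
```

{"method": "arm_command", "body": {"steps": [[0,[0,0,2],0],[0,[0,0,1],0],[0,[0,0,0.2],0],[0,[0,0,0],0],[0,[0,0,0],0]]}}

```text
clock: 21.35
eef_pos: [536.9, -128.5, 35.8]
eef_rot: [3.14, 0.001, 1.672]
wrist_force: [0.9, 0.1, 0.3]
finger_gap: 26.9
```

{"method": "arm_command", "body": {"steps": [[0,[-0.5,0,0.5],0],[0,[0,0,0.3],0],[0.48,[0,0,0],0],[0.48,[0,0,0],0],[0.48,[0,0,0],0]]}}

```text
clock: 21.77
eef_pos: [536.9, -133.8, 26.7]
eef_rot: [3.141, 0.0, 1.671]
wrist_force: [0.4, -0.4, -0.0]
finger_gap: 42.9
```

{"method": "arm_command", "body": {"steps": [[0.48,[0,0,0],0],[0.48,[0,0,-4],0],[0.48,[0,0,-4],0],[0.48,[0,0,-4],0],[0.48,[0,0,-4],0]]}}

```text
clock: 22.18
eef_pos: [536.4, -133.6, 188.6]
eef_rot: [3.142, 0.0, 1.671]
wrist_force: [0.1, 0.2, -0.4]
finger_gap: 45.0
```

{"method": "arm_command", "body": {"steps": [[0.48,[0,-2,-1],0],[0.48,[0,-3,0],0],[0.48,[0,0,0],0]]}}

```text
clock: 22.43
eef_pos: [484.2, -138.9, 197.3]
eef_rot: [3.141, 0.001, 1.671]
wrist_force: [-0.5, 0.1, -0.2]
finger_gap: 45.0
```

```bash
python3 - <<'E'
from h import *
im,d,s=snap('wrist','w9')
E
python3 to.py 670 -152 200 1.675
```

```text
now [ 485.8 -138.9  197.2] [3.141e+00 1.000e-03 1.670e+00] gap 45.1 F [-0.2  0.3  1. ] t 22.48
tool d cm [-3.13 18.2  -0.26] turn -0.005 rows 5 per row [-0.626  3.639 -0.052] -0.001
```

View pics/w9.png

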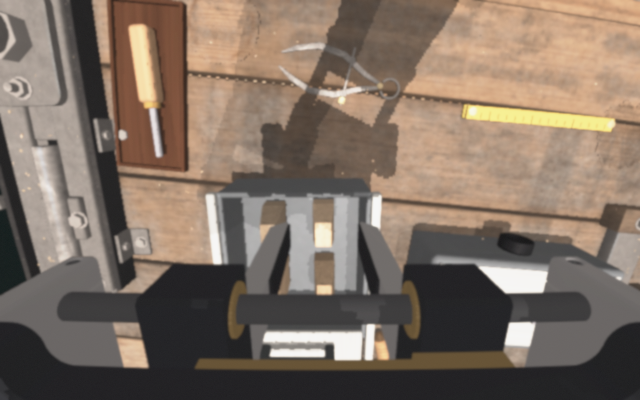

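Run:
```python
from h import *
a=np.load('pics/top0.npz'); C=cloud('top',a['d'])
m=(C[...,2]>103)&(C[...,2]<130)&(abs(C[...,0]-677)<40)&(abs(C[...,1]+152)<60); P=C[m]; print(len(P),cv2.minAreaRect(P[:,:2].astype(np.float32)),np.median(P,0))
for f in ('w3','w5'):
    a=np.load(f'pics/{f}.npz'); s=dict(eef_pos=a['pos'],eef_rot=a['rot']); C=cloud('wrist',a['d'],s)
    m=(C[...,2]>103)&(C[...,2]<130)&(abs(C[...,0]-677)<40)&(abs(C[...,1]+152)<60); P=C[m]; print(f,len(P),cv2.minAreaRect(P[:,:2].astype(np.float32)),np.median(P,0))
    m=(abs(C[...,2]-86)<4)&(abs(C[...,1]+155)<50)&(C[...,0]>600)&(C[...,0]<700); print(np.percentile(C[m][:,0],[0,1,3,50]))
a=np.load('pics/top0.npz'); C=cloud('top',a['d'])
for p in [(250,105),(300,112),(290,95),(330,112),(340,103),(370,95),(390,100),(300,130),(350,115)]: print(p,C[p[1],p[0]].round(0))
# blocks in bin
a=np.load('pics/w9.npz'); s=dict(eef_pos=a['pos'],eef_rot=a['rot']); C=cloud('wrist',a['d'],s)
m=((C[...,2]>60)&(C[...,2]<76)&(C[...,0]>500)&(C[...,0]<660)&(abs(C[...,1]+161)<70)).astype(np.uint8)
n,l,st,ce=cv2.connectedComponentsWithStats(m)
for i in range(1,n):
    if st[i,4]>30: print(st[i,4],np.median(C[l==i],0).round(0))
```

```text
113 ((682.6104125976562, -152.01919555664062), (12.820554733276367, 87.73243713378906), 6.049606800079346) [ 681.2586703  -150.35138914  116.07276166]
w3 732 ((682.4608764648438, -150.6973876953125), (11.692699432373047, 90.27975463867188), 5.821719169616699) [ 679.02365687 -132.20579011  115.06609464]
[656.91601356 657.80443624 658.87446296 672.24988212]
w5 720 ((682.2633056640625, -150.62486267089844), (11.160740852355957, 90.06897735595703), 5.673803329467773) [ 681.99452963 -168.98684332  114.8978106 ]
[656.5135523  657.99520166 659.55696129 674.50387182]
(250, 105) [523.  57. 873.]
(300, 112) [516.   2. 867.]
(290, 95) [524.  12. 898.]
(330, 112) [546. -37. 778.]
(340, 103) [559. -52. 778.]
(370, 95) [575. -96. 764.]
(390, 100) [ 577. -131.  736.]
(300, 130) [746.  17.   3.]
(350, 115) [ 770. -150.   84.]
520 [ 533. -134.   71.]
208 [ 533. -201.   70.]
263 [ 604. -126.   70.]
```

{"method": "arm_command", "body": {"steps": [[0,[-0.4,3.7,0],0],[0,[-0.4,3.7,0],0],[0,[-0.4,3.7,0],0],[0,[-0.4,3.7,0],0],[0,[-0.4,3.7,0],0]]}}

```text
clock: 22.9
eef_pos: [675.1, -139.7, 195.9]
eef_rot: [-3.142, -0.0, 1.671]
wrist_force: [-0.0, -0.8, 0.3]
finger_gap: 15.4
```

```bash
python3 to.py 708 -148 150 1.672
```

```text
now [ 675.1 -139.7  195.9] [-3.142 -0.     1.671] gap 15.4 F [-0.  -0.8  0.3] t 22.9
tool d cm [-1.15  3.19  4.59] turn -0.001 rows 2 per row [-0.575  1.594  2.294] -0.0005
```

{"method": "arm_command", "body": {"steps": [[0,[-0.6,1.6,0],0],[0,[-0.5,1.7,0],0],[0,[0,0,3],0],[0,[0,0,3],0],[0,[0,0,1],0]]}}

```text
clock: 23.32
eef_pos: [705.9, -147.1, 120.6]
eef_rot: [-3.135, -0.002, 1.671]
wrist_force: [-0.5, 0.4, -1.2]
finger_gap: 0.9
```

{"method": "arm_command", "body": {"steps": [[0,[0,0,1],0],[0,[0,0,0],0],[0,[0,0,0],0]]}}

```text
clock: 23.57
eef_pos: [707.5, -147.9, 117.7]
eef_rot: [3.14, 0.0, 1.671]
wrist_force: [0.3, 0.2, 0.9]
finger_gap: 0.4
```

```bash
python3 - <<'E'
from h import *
im,d,s=snap('wrist','w10')
E
python3 to.py 708 -148 97 1.672
```

```text
now [ 707.7 -147.9  118.4] [3.139e+00 1.000e-03 1.671e+00] gap 0.8 F [-0.3 -0.2  0.1] t 23.62
tool d cm [-0.01  0.02  2.14] turn -0.001 rows 1 per row [-0.007  0.022  2.136] -0.001
```

View pics/w10.png

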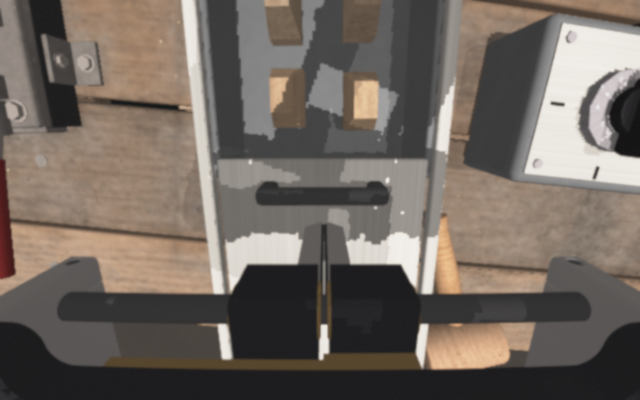

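{"method": "arm_command", "body": {"steps": [[0,[0,0,1],0],[0,[0,0,0.7],0],[0,[0,0,0.3],0],[0,[0,0,0],0]]}}

```text
clock: 23.95
eef_pos: [706.6, -147.7, 95.3]
eef_rot: [-3.14, -0.001, 1.671]
wrist_force: [-0.1, -1.5, -0.2]
finger_gap: 0.4
```

{"method": "arm_command", "body": {"steps": [[0,[0,-0.5,0],0],[0,[0,-1,0],0],[0,[0,-1.5,0],0],[0,[0,-2,0],0],[0,[0,-2,0],0]]}}

```text
clock: 24.37
eef_pos: [636.8, -154.8, 96.7]
eef_rot: [3.14, 0.0, 1.671]
wrist_force: [3.7, -1.0, -1.5]
finger_gap: 0.3
```

{"method": "arm_command", "body": {"steps": [[0,[0,-2,0],0],[0,[0,-2,0],0],[0,[0,-2,0],0],[0,[0,-2,0],0],[0,[0,0,0],0]]}}

```text
clock: 24.78
eef_pos: [555.6, -163.2, 97.1]
eef_rot: [-3.142, 0.0, 1.67]
wrist_force: [0.3, 0.2, 0.5]
finger_gap: 0.5
```

```bash
python3 to.py 530 -166 97
```

```text
now [ 555.6 -163.2   97.1] [-3.142  0.     1.67 ] gap 0.5 F [0.3 0.2 0.5] t 24.78
tool d cm [-0.03 -2.58  0.01] turn 0 rows 1 per row [-0.029 -2.579  0.006] 0.0
```

{"method": "arm_command", "body": {"steps": [[0,[0,-0.8,0],0],[0,[0,-0.8,0],0],[0,[0,0,0],0]]}}

```text
clock: 25.03
eef_pos: [541.4, -164.5, 96.6]
eef_rot: [-3.142, 0.0, 1.671]
wrist_force: [0.3, -0.2, -0.2]
finger_gap: 0.7
```

{"method": "arm_command", "body": {"steps": [[0,[0,-0.4,0],0],[0,[0,-0.4,0],0],[0,[0,0,0],0]]}}

```text
clock: 25.28
eef_pos: [533.6, -165.2, 96.4]
eef_rot: [-3.141, -0.0, 1.671]
wrist_force: [-0.4, 0.5, -0.1]
finger_gap: 0.6
```

{"method": "arm_command", "body": {"steps": [[0,[0,-0.3,0],0],[0,[0,-0.3,0],0],[0,[0,0,0],0]]}}

```text
clock: 25.53
eef_pos: [527.5, -165.8, 96.4]
eef_rot: [-3.141, -0.0, 1.671]
wrist_force: [0.0, -0.2, 0.2]
finger_gap: 0.5
```

{"method": "arm_command", "body": {"steps": [[0,[0,-0.3,0],0],[0,[0,-0.3,0],0],[0,[0,0,0],0]]}}

```text
clock: 25.78
eef_pos: [524.6, -166.1, 96.6]
eef_rot: [3.134, 0.001, 1.671]
wrist_force: [26.2, 1.9, -15.5]
finger_gap: 1.0
```

Run:
```python
from h import *
im,d,s=snap('wrist','w11')
```

```text
(no output)
```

View pics/w11.png

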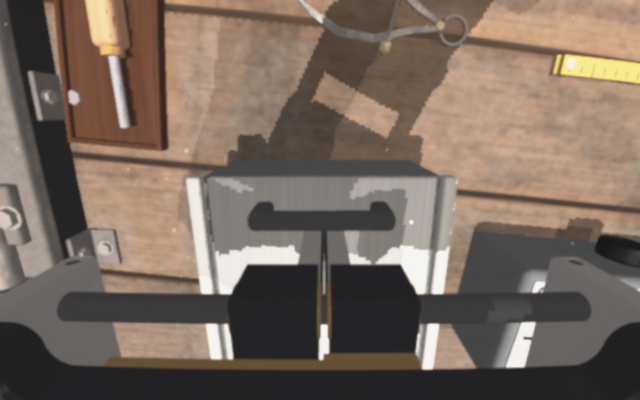

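{"method": "arm_command", "body": {"steps": [[0,[0,1.5,0],0],[0,[0,0,-2],0],[0,[0,0,-4],0],[0,[0,0,-4],0],[0,[0,0,0],0]]}}

```text
clock: 26.25
eef_pos: [538.9, -165.7, 203.9]
eef_rot: [3.133, 0.005, 1.671]
wrist_force: [0.2, -0.5, 0.6]
finger_gap: 0.5
```

```bash
python3 to.py 585 110 240 1.58
```

```text
now [ 538.9 -165.7  203.9] [3.133 0.005 1.671] gap 0.5 F [ 0.2 -0.5  0.6] t 26.25
tool d cm [26.95  7.38 -3.67] turn 0.091 rows 8 per row [ 3.369  0.923 -0.458] 0.0114
```

{"method": "arm_command", "body": {"steps": [[0.8,[3.3,0.9,-0.5],0],[0.8,[3.3,0.9,-0.5],0],[0.8,[3.3,0.9,-0.5],0],[0.8,[3.3,0.9,-0.5],0],[0.8,[3.3,0.9,-0.5],0]]}}

```text
clock: 26.67
eef_pos: [564.9, 5.2, 221.4]
eef_rot: [-3.141, 0.0, 1.671]
wrist_force: [0.1, 0.6, -0.2]
finger_gap: 30.6
```

{"method": "arm_command", "body": {"steps": [[0.8,[3.3,0.9,-0.5],0],[0.8,[3.3,0.9,-0.5],0],[0.8,[3.3,0.9,-0.5],0],[0.8,[0,0,0],0.09],[0.8,[0,0,0],0]]}}

```text
clock: 27.08
eef_pos: [581.9, 106.4, 236.0]
eef_rot: [-3.141, 0.0, 1.579]
wrist_force: [-0.7, -0.0, -1.0]
finger_gap: 63.7
```

Run:
```python
from h import *
im,d,s=snap('wrist','w12'); print(s['eef_pos'])
C=cloud('wrist',d,s)
m=((C[...,2]>126)&(C[...,2]<142)&(C[...,0]>540)&(C[...,0]<660)&(C[...,1]>0)&(C[...,1]<220)).astype(np.uint8)
n,l,st,ce=cv2.connectedComponentsWithStats(m)
for i in range(1,n):
    if st[i,4]>60: print(st[i],np.median(C[l==i],0).round(1),cv2.minAreaRect(C[l==i][:,:2].astype(np.float32)))
```

```text
[581.89727667 106.41673449 236.03040478]
[372 179  19  47 708] [587.2 166.5 134. ] ((589.2814331054688, 167.735107421875), (49.02277755737305, 16.612667083740234), 0.8823530673980713)
[270 193  14  49 494] [601.6  59.6 131.8] ((607.1669311523438, 57.85359573364258), (52.87660217285156, 13.079050064086914), 0.47240304946899414)
```

View pics/w12.png

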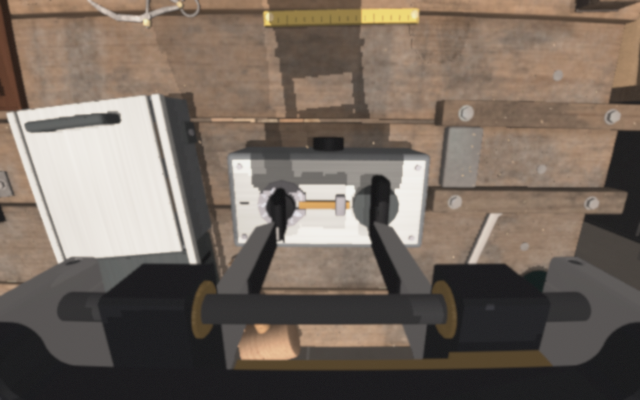

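```bash
python3 - <<'E'
from h import *
a=np.load('pics/w12.npz'); s=dict(eef_pos=a['pos'],eef_rot=a['rot'])
im=a['im']; cv2.imwrite('pics/w12z.png',cv2.resize(im[140:250,225:435,::-1],(800,419),interpolation=cv2.INTER_CUBIC))
E
python3 to.py 602 167.7 180 1.58
```

```text
now [581.9 105.2 235.9] [-3.141  0.     1.583] gap 67.9 F [-0.2 -0.5 -0.6] t 27.13
tool d cm [6.22 2.09 5.59] turn 0.003 rows 3 per row [2.075 0.698 1.864] 0.001
```

View pics/w12z.png

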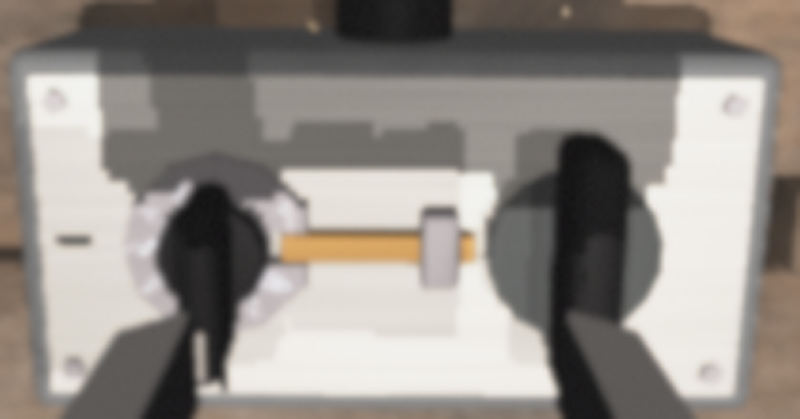

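Run:
```python
from quad import *
a=np.load('pics/w12.npz'); s=dict(eef_pos=a['pos'],eef_rot=a['rot'])
f=lambda l:[((x+.5)/3.81-.5+225,(y+.5)/3.81-.5+140) for x,y in l]
for z in (88,99): print(plane('wrist',f([(575,252),(215,243)]),z,s).round(1))
print(plane('wrist',f([(25,75),(768,70),(748,400),(40,400)]),85,s).round(1))
C=cloud('wrist',a['d'],s); print(C[215,360],C[205,358],C[215,350+8])
```

```text
[[606.2 169.9  88. ]
 [604.1  56.9  88. ]]
[[602.9 167.8  99. ]
 [600.9  58.6  99. ]]
[[ 5.522e+02  1.000e-01  8.500e+01]
 [ 5.488e+02  2.263e+02  8.500e+01]
 [ 6.577e+02  2.308e+02  8.500e+01]
 [ 6.596e+02 -3.200e+00  8.500e+01]]
[614.17406364 150.25550161  99.18974027] [601.58714066 147.2532011  100.64912645] [614.1106125  147.89018078  99.42951168]
```

{"method": "arm_command", "body": {"steps": [[0.6,[3.1,1.1,0],0],[0.6,[3.1,1,0],0.01],[0.6,[0,0,2],0],[0.6,[0,0,3],0],[0.6,[0,0,0],0]]}}

```text
clock: 27.55
eef_pos: [600.5, 165.9, 180.7]
eef_rot: [-3.133, 0.002, 1.573]
wrist_force: [-0.1, -0.1, -1.1]
finger_gap: 56.3
```

```bash
python3 - <<'E'
from h import *
im,d,s=snap('wrist','w13'); print(s['eef_pos'])
C=cloud('wrist',d,s)
m=((C[...,2]>126)&(C[...,2]<142)&(C[...,0]>540)&(C[...,0]<660)&(C[...,1]>0)&(C[...,1]<220)).astype(np.uint8)
n,l,st,ce=cv2.connectedComponentsWithStats(m)
for i in range(1,n):
    if st[i,4]>60: print(st[i],np.median(C[l==i],0).round(1),cv2.minAreaRect(C[l==i][:,:2].astype(np.float32)))
E
python3 to.py 603 167.7 106 1.57
```

```text
[600.50889875 165.86674157 180.67368528]
[ 315  169   20   90 1625] [599.7 168.1 134.2] ((603.0377197265625, 167.9105224609375), (76.94500732421875, 15.782829284667969), 0.5280253887176514)
[187 188  22  60 920] [605.2  60.3 131.8] ((606.7998657226562, 58.91596603393555), (52.22868728637695, 12.845303535461426), 0.6775992512702942)
now [601.3 165.9 183.8] [-3.136e+00  1.000e-03  1.572e+00] gap 56.4 F [-0.  -0.7  0.7] t 27.6
tool d cm [0.19 0.22 7.78] turn 0.002 rows 2 per row [0.097 0.108 3.891] 0.001
```

View pics/w13.png

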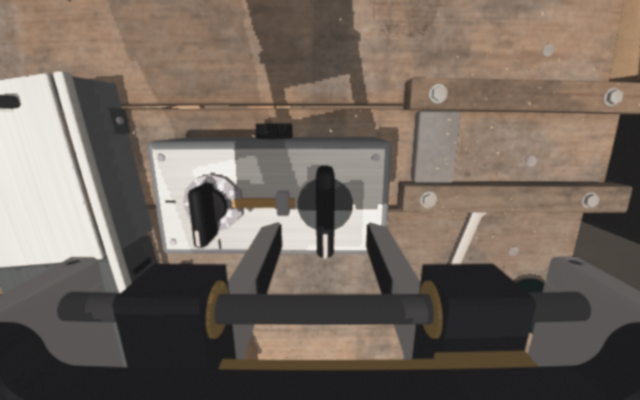

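{"method": "arm_command", "body": {"steps": [[0.6,[0.2,0.2,3],0],[0.6,[0,0,3],0],[0.6,[0,0,1],0],[0.6,[0,0,0.5],0],[0.6,[0,0,0],0]]}}

```text
clock: 28.02
eef_pos: [604.8, 168.7, 112.3]
eef_rot: [3.141, -0.0, 1.571]
wrist_force: [0.9, 0.0, -0.1]
finger_gap: 56.5
```

```bash
python3 to.py 603 167.9 106 1.575
```

```text
now [604.8 168.7 112.3] [ 3.141 -0.     1.571] gap 56.5 F [ 0.9  0.  -0.1] t 28.02
tool d cm [-0.08 -0.18  0.63] turn -0.004 rows 1 per row [-0.08  -0.184  0.63 ] -0.0041
```

{"method": "arm_command", "body": {"steps": [[0.6,[-0.1,-0.2,0.5],0],[0,[0,0,0],0],[0,[0,0,0],0],[0,[0,0,0],0],[0,[0,0,0],0]], "force": 15}}

```text
clock: 28.43
eef_pos: [602.7, 168.3, 107.1]
eef_rot: [3.141, -0.0, 1.571]
wrist_force: [0.1, 0.5, -0.2]
finger_gap: 33.0
```

{"method": "arm_command", "body": {"steps": [[0,[0,0,0],0],[0,[0,0,0],0],[0,[0,0,0],0],[0,[0,0,0],0],[0,[0,0,0],0]]}}

```text
clock: 28.85
eef_pos: [602.6, 166.9, 106.6]
eef_rot: [-3.141, 0.002, 1.571]
wrist_force: [-1.2, -8.3, 3.6]
finger_gap: 15.9
```

{"method": "arm_command", "body": {"steps": [[0,[-0.1,0,0],0.06],[0,[0,0,0],0.1],[0,[0,0,0],0.1],[0,[0,0,0],0.1],[0,[0,0,0],0.1]]}}

```text
clock: 29.27
eef_pos: [602.6, 167.0, 106.6]
eef_rot: [3.141, 0.0, 1.106]
wrist_force: [0.3, -1.3, 1.3]
finger_gap: 15.7
```

{"method": "arm_command", "body": {"steps": [[0,[0,0,0],0.1],[0,[0,0,0],0.1],[0,[0,0,0],0.1],[0,[0,0,0],0.1],[0,[0,0,0],0.1]]}}

```text
clock: 29.68
eef_pos: [602.8, 167.2, 106.7]
eef_rot: [3.141, -0.001, 0.606]
wrist_force: [2.3, 0.0, -0.1]
finger_gap: 16.1
```

{"method": "arm_command", "body": {"steps": [[0,[0,0,0],0.1],[0,[0,0,0],0.1],[0,[0,0,0],0.1],[0,[0,0,0],0.1],[0,[0,0,0],0.1]]}}

```text
clock: 30.1
eef_pos: [603.0, 167.3, 106.7]
eef_rot: [-3.142, -0.001, 0.106]
wrist_force: [4.2, 1.1, -1.9]
finger_gap: 15.9
```

{"method": "arm_command", "body": {"steps": [[0,[0,0,0],0.06],[0,[0,0,0],0.04],[0,[0,0,0],0.02],[0,[0,0,0],0]]}}

```text
clock: 30.43
eef_pos: [603.1, 167.3, 106.7]
eef_rot: [-3.141, -0.002, -0.009]
wrist_force: [4.9, 0.7, -2.5]
finger_gap: 15.8
```

Run:
```python
from h import *
s=manip.read_state(); print(s['eef_rot'],s['wrist_force'].round(1),s['moment'].round(2))
```

```text
[-3.14136955e+00 -1.57277810e-03 -9.27012739e-03] [ 4.9  0.7 -2.5] [ 0.06 -0.95  0.26]
```

{"method": "arm_command", "body": {"steps": [[0,[0,0,0],0.04],[0,[0,0,0],0]]}}

```text
clock: 30.6
eef_pos: [603.0, 167.5, 106.6]
eef_rot: [-3.141, -0.002, -0.05]
wrist_force: [4.9, 2.3, -1.1]
finger_gap: 16.3
```

Run:
```python
from h import *
s=manip.read_state(); print(s['eef_rot'],s['wrist_force'].round(1),s['moment'].round(2))
```

```text
[-3.14099064e+00 -1.50433913e-03 -4.98843808e-02] [ 4.9  2.3 -1.1] [ 0.36 -0.88  0.36]
```

{"method": "arm_command", "body": {"steps": [[0.6,[0,0,0],0],[0.6,[0,0,0],0],[0.6,[0,0,0],0],[0.6,[0,0,0],0],[0.6,[0,0,-4],0]]}}

```text
clock: 31.02
eef_pos: [599.4, 166.4, 139.6]
eef_rot: [3.138, 0.012, -0.049]
wrist_force: [0.2, -0.5, -0.8]
finger_gap: 46.5
```

{"method": "arm_command", "body": {"steps": [[0.6,[0,0,-4],0],[0.6,[0,0,-1],-0.12],[0.6,[0,0,0],-0.12],[0.6,[0,0,0],-0.12],[0.6,[0,0,0],-0.12]]}}

```text
clock: 31.43
eef_pos: [602.4, 167.2, 196.7]
eef_rot: [3.142, -0.0, 0.437]
wrist_force: [0.5, -0.4, -0.5]
finger_gap: 56.4
```

{"method": "arm_command", "body": {"steps": [[0.6,[0,0,0],-0.12],[0.6,[0,0,0],-0.12],[0.6,[0,0,0],-0.12],[0.6,[0,0,0],-0.12],[0.6,[0,0,0],-0.12]]}}

```text
clock: 31.85
eef_pos: [602.4, 167.1, 196.4]
eef_rot: [-3.141, 0.0, 1.037]
wrist_force: [-0.1, -0.5, -0.5]
finger_gap: 56.0
```

{"method": "arm_command", "body": {"steps": [[0.6,[0,0,0],-0.12],[0.6,[0,0,0],-0.12],[0.6,[0,0,0],-0.12],[0.6,[0,0,0],-0.12],[0.6,[0,0,0],-0.04]]}}

```text
clock: 32.27
eef_pos: [602.4, 167.1, 196.4]
eef_rot: [-3.141, 0.0, 1.558]
wrist_force: [-0.4, -0.1, -0.6]
finger_gap: 56.3
```

```bash
python3 to.py 605 58.9 185 1.575
```

```text
now [602.4 167.1 196.4] [-3.141  0.     1.558] gap 56.3 F [-0.4 -0.1 -0.6] t 32.27
tool d cm [-10.82   0.4    1.14] turn -0.017 rows 3 per row [-3.606  0.133  0.379] -0.0055
```

{"method": "arm_command", "body": {"steps": [[0.55,[-3.6,0.1,0],0],[0.55,[-3.6,0.1,0.5],0],[0.55,[-3.6,0,0.5],0],[0.55,[0,0,0],-0.02],[0.55,[0,0,0],0]]}}

```text
clock: 32.68
eef_pos: [602.2, 57.6, 186.3]
eef_rot: [-3.141, -0.0, 1.57]
wrist_force: [-0.2, 0.4, 0.3]
finger_gap: 51.6
```

```bash
python3 - <<'E'
from h import *
im,d,s=snap('wrist','w14'); print(s['eef_pos'])
C=cloud('wrist',d,s)
m=((C[...,2]>126)&(C[...,2]<142)&(C[...,0]>540)&(C[...,0]<660)&(C[...,1]>0)&(C[...,1]<220)).astype(np.uint8)
n,l,st,ce=cv2.connectedComponentsWithStats(m)
for i in range(1,n):
    if st[i,4]>60: print(st[i],np.median(C[l==i],0).round(1),cv2.minAreaRect(C[l==i][:,:2].astype(np.float32)))
E
python3 to.py 603 58.9 106 1.575
```

```text
[602.23536778  57.64049173 186.3087274 ]
[315 185  15  59 814] [605.1  57.5 132. ] ((607.4209594726562, 57.44186782836914), (52.848106384277344, 12.166622161865234), 0.19886139035224915)
[ 403  201   91   19 1656] [601.8 165.7 134.2] ((603.2291870117188, 167.13555908203125), (15.532546043395996, 77.11027526855469), 0.3342278301715851)
now [602.3  58.9 186.5] [-3.141 -0.     1.57 ] gap 51.8 F [-0.5  0.7  0.7] t 32.73
tool d cm [-0.    0.07  8.05] turn -0.005 rows 3 per row [-0.     0.022  2.684] -0.0017
```

View pics/w14.png

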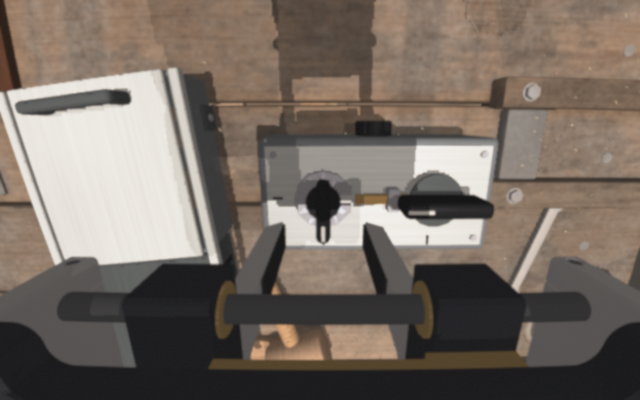

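{"method": "arm_command", "body": {"steps": [[0.55,[-0.1,0.1,3],0],[0.55,[0,0,3],0],[0.55,[0,0,1.2],0],[0.55,[0,0,0.5],0],[0.55,[0,0,0],0]]}}

```text
clock: 33.15
eef_pos: [603.2, 58.9, 109.2]
eef_rot: [-3.14, 0.0, 1.572]
wrist_force: [0.3, 0.4, 0.6]
finger_gap: 51.9
```

```bash
python3 to.py 603 57.7 106 1.575
```

```text
now [603.2  58.9 109.2] [-3.14   0.     1.572] gap 51.9 F [0.3 0.4 0.6] t 33.15
tool d cm [-0.12 -0.02  0.32] turn -0.003 rows 1 per row [-0.122 -0.024  0.315] -0.0032
```

{"method": "arm_command", "body": {"steps": [[0.5,[-0.1,0,0.3],0],[0,[0,0,0],0],[0,[0,0,0],0],[0,[0,0,0],0],[0,[0,0,0],0]]}}

```text
clock: 33.57
eef_pos: [603.6, 57.2, 107.1]
eef_rot: [3.141, -0.0, 1.571]
wrist_force: [0.5, 0.4, -0.2]
finger_gap: 23.6
```

{"method": "arm_command", "body": {"steps": [[0,[0,0,0],0],[0,[0,0,0],0],[0,[0,0,0],0],[0,[0,0,0],0],[0,[0,0,0],0]]}}

```text
clock: 33.98
eef_pos: [603.5, 56.9, 106.7]
eef_rot: [3.141, 0.0, 1.571]
wrist_force: [-1.1, -4.7, 3.9]
finger_gap: 13.0
```

{"method": "arm_command", "body": {"steps": [[0,[0,0,0],0.06],[0,[0,0,0],0.1],[0,[0,0,0],0.1],[0,[0,0,0],0.1],[0,[0,0,0],0.1]]}}

```text
clock: 34.4
eef_pos: [603.5, 56.8, 106.7]
eef_rot: [3.141, 0.0, 1.106]
wrist_force: [0.4, -4.6, 3.7]
finger_gap: 13.0
```

{"method": "arm_command", "body": {"steps": [[0,[0,0,0],0.1],[0,[0,0,0],0.1],[0,[0,0,0],0.1],[0,[0,0,0],0.1],[0,[0,0,0],0.1]]}}

```text
clock: 34.82
eef_pos: [603.5, 56.8, 106.7]
eef_rot: [3.141, 0.0, 0.606]
wrist_force: [-1.5, -4.3, 3.8]
finger_gap: 12.8
```

{"method": "arm_command", "body": {"steps": [[0,[0,0,0],0.1],[0,[0,0,0],0.1],[0,[0,0,0],0.1],[0,[0,0,0],0.1],[0,[0,0,0],0.1]]}}

```text
clock: 35.23
eef_pos: [603.4, 56.8, 106.7]
eef_rot: [3.141, -0.0, 0.106]
wrist_force: [-1.8, -5.2, 4.4]
finger_gap: 13.3
```

{"method": "arm_command", "body": {"steps": [[0,[0,0,0],0.06],[0,[0,0,0],0.04],[0,[0,0,0],0.03],[0,[0,0,0],0.03],[0,[0,0,0],0]]}}

```text
clock: 35.65
eef_pos: [603.4, 57.0, 106.7]
eef_rot: [3.141, -0.0, -0.05]
wrist_force: [-1.4, -4.2, 5.3]
finger_gap: 13.3
```

Run:
```python
from h import *
s=manip.read_state(); print(s['eef_rot'],s['wrist_force'].round(1),s['moment'].round(2))
```

```text
[ 3.14127438e+00 -2.59189375e-04 -5.01277564e-02] [-1.4 -4.2  5.3] [-0.8   0.41  0.32]
```

{"method": "arm_command", "body": {"steps": [[0.55,[0,0,0],0],[0.55,[0,0,0],0],[0.55,[0,0,0],0],[0.55,[0,0,0],0],[0.55,[0,0,-4],0]]}}

```text
clock: 36.07
eef_pos: [600.3, 57.2, 139.8]
eef_rot: [3.141, 0.012, -0.049]
wrist_force: [-0.0, -0.3, -1.2]
finger_gap: 43.5
```

{"method": "arm_command", "body": {"steps": [[0.6,[0,0,-4],0],[0.6,[0,0,-1],-0.12],[0.6,[0,0,0],-0.12],[0.6,[0,0,0],-0.12],[0.6,[0,0,0],-0.12]]}}

```text
clock: 36.48
eef_pos: [603.4, 57.3, 196.6]
eef_rot: [-3.142, -0.0, 0.437]
wrist_force: [0.3, -0.2, 0.3]
finger_gap: 56.7
```

{"method": "arm_command", "body": {"steps": [[0.6,[0,0,0],-0.12],[0.6,[0,0,0],-0.12],[0.6,[0,0,0],-0.12],[0.6,[0,0,0],-0.12],[0.6,[0,0,0],-0.12]]}}

```text
clock: 36.9
eef_pos: [603.3, 57.3, 196.3]
eef_rot: [-3.141, -0.0, 1.037]
wrist_force: [-0.7, 0.0, 0.1]
finger_gap: 56.2
```

{"method": "arm_command", "body": {"steps": [[0.6,[0,0,0],-0.12],[0.6,[0,0,0],-0.12],[0.6,[0,0,0],-0.12],[0.6,[0,0,0],-0.12],[0.6,[0,0,0],-0.02]]}}

```text
clock: 37.32
eef_pos: [603.3, 57.3, 196.3]
eef_rot: [-3.141, -0.0, 1.537]
wrist_force: [0.2, 0.6, -0.1]
finger_gap: 56.2
```

```bash
python3 - <<'E'
from h import *
im,d,s=snap('wrist','w15'); print(s['eef_pos'])
C=cloud('wrist',d,s)
m=((C[...,2]>126)&(C[...,2]<142)&(C[...,0]>540)&(C[...,0]<660)&(C[...,1]>0)&(C[...,1]<220)).astype(np.uint8)
n,l,st,ce=cv2.connectedComponentsWithStats(m)
for i in range(1,n):
    if st[i,4]>60: print(st[i],np.median(C[l==i],0).round(1),cv2.minAreaRect(C[l==i][:,:2].astype(np.float32)))
E
python3 to.py 500 57.7 195 1.575
```

```text
[603.30901422  57.29276593 196.29977272]
[ 401  192   88   21 1536] [601.8 165.9 134.1] ((603.6985473632812, 167.1737518310547), (16.549274444580078, 77.20061492919922), 0.1417015641927719)
[289 198  60  16 816] [602.3  53.7 131.9] ((603.9442138671875, 53.77882385253906), (13.733524322509766, 53.557369232177734), 0.07632104307413101)
now [603.3  57.3 196.3] [-3.141 -0.     1.532] gap 56.1 F [-0.2  0.4  0.5] t 37.37
tool d cm [ -0.35 -10.33   0.13] turn -0.043 rows 3 per row [-0.118 -3.442  0.045] -0.0142
```

View pics/w15.png

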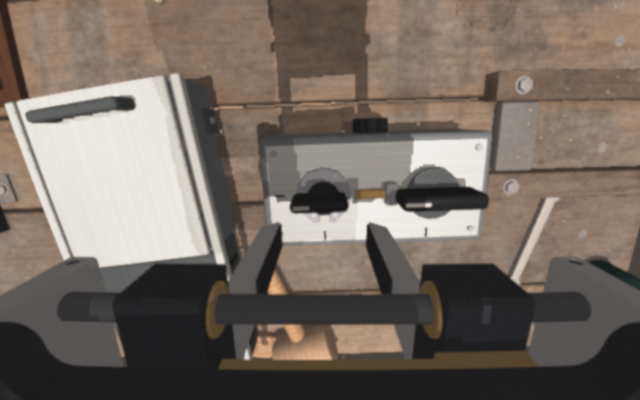

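```bash
python3 - <<'E'
from h import *
a=np.load('pics/top0.npz'); C=cloud('top',a['d'])
m=(C[...,2]>195)&(C[...,2]<320)&(C[...,0]>180)&(C[...,0]<520)&(C[...,1]<-330)&(C[...,1]>-650)
P=C[m]; print(np.percentile(P[:,2],[5,50,95]))
vx=cv2.fitLine(P[:,:2].astype(np.float32),cv2.DIST_HUBER,0,.01,.01).ravel(); print(vx)
n=np.array([-vx[1],vx[0]]); print('dist', (np.array([371,-364])-vx[2:])@n, np.percentile((P[:,:2]-vx[2:])@n,[2,98]))
# collar
m=(C[...,2]>40)&(C[...,2]<75)&(C[...,0]>505)&(C[...,0]<541)&(abs(C[...,1]-112)<40); Q=C[m]; print('collar',len(Q),np.percentile(Q,[3,50,97],axis=0).round(0))
for f in ('w12','w13','w14','w15'):
    b=np.load(f'pics/{f}.npz'); s=dict(eef_pos=b['pos'],eef_rot=b['rot']); D=cloud('wrist',b['d'],s)
    m=(D[...,2]>45)&(D[...,2]<75)&(D[...,0]>505)&(D[...,0]<543)&(abs(D[...,1]-112)<40); Q=D[m]; print(f,len(Q),np.percentile(Q,[3,50,97],axis=0).round(0).tolist(), 'y range at top',np.percentile(Q[Q[:,2]>60][:,1],[3,97]).round(1), 'xmin',np.percentile(Q[:,0],2))
    m=(abs(D[...,2]-85)<3)&(abs(D[...,1]-112)<60)&(D[...,0]>530)&(D[...,0]<570); print(' front edge', np.percentile(D[m][:,0],[1,5]))
E
python3 to.py 500 -100 215 1.57; python3 to.py 410 -330 215 1.57
```

```text
[215.98297038 267.72909793 273.09305787]
[   0.78157216   -0.6238148   360.9559     -487.99548   ]
dist 103.17707531125052 [-23.8148981   11.50254943]
collar 55 [[527.  93.  52.]
 [533. 111.  61.]
 [540. 129.  68.]]
w12 389 [[528.0, 95.0, 50.0], [536.0, 113.0, 62.0], [543.0, 130.0, 65.0]] y range at top [100.3 123.7] xmin 528.3864093553756
 front edge [545.5493468  546.63675051]
w13 576 [[528.0, 96.0, 50.0], [535.0, 115.0, 62.0], [543.0, 131.0, 65.0]] y range at top [101.7 124.4] xmin 527.9489061615343
 front edge [545.53369179 546.45579898]
w14 538 [[529.0, 94.0, 49.0], [536.0, 110.0, 62.0], [543.0, 130.0, 65.0]] y range at top [101.1 124.5] xmin 528.6739429914907
 front edge [545.56084638 546.52477777]
w15 511 [[528.0, 94.0, 51.0], [535.0, 110.0, 62.0], [543.0, 129.0, 65.0]] y range at top [101.  123.6] xmin 528.1901396797631
 front edge [545.42985051 546.43796336]
now [603.3  57.3 196.3] [-3.141 -0.     1.532] gap 56.1 F [-0.2  0.4  0.5] t 37.37
tool d cm [-16.11  -9.72  -1.87] turn -0.038 rows 5 per row [-3.223 -1.944 -0.374] -0.0075
now [603.3  57.3 196.3] [-3.141 -0.     1.532] gap 56.1 F [-0.2  0.4  0.5] t 37.37
tool d cm [-39.44 -17.83  -1.87] turn -0.038 rows 11 per row [-3.586 -1.621 -0.17 ] -0.0034
```

{"method": "arm_command", "body": {"steps": [[0.6,[-3.4,-1.7,-0.4],0],[0.6,[-3.4,-1.7,-0.4],0],[0.6,[-3.4,-1.7,-0.4],0],[0.6,[-3.4,-1.7,-0.4],0],[0.6,[-3.4,-1.7,-0.4],0]]}}

```text
clock: 37.78
eef_pos: [510.5, -110.5, 216.6]
eef_rot: [3.141, -0.0, 1.527]
wrist_force: [1.0, -0.3, 0.1]
finger_gap: 56.0
```

{"method": "arm_command", "body": {"steps": [[0.6,[-3.4,-1.7,0],0],[0.6,[-3.4,-1.7,0],0],[0.6,[-3.4,-1.7,0],0],[0.6,[-3.4,-1.7,0],0],[0.6,[-3.4,-1.7,0],0]]}}

```text
clock: 38.2
eef_pos: [418.8, -277.1, 216.6]
eef_rot: [3.141, 0.0, 1.527]
wrist_force: [1.4, 0.4, 0.2]
finger_gap: 56.2
```

{"method": "arm_command", "body": {"steps": [[0.6,[-2,0,0],-0.06],[0.6,[0,0,0],-0.06],[0.6,[0,0,0],0]]}}

```text
clock: 38.45
eef_pos: [418.7, -296.7, 216.3]
eef_rot: [-3.142, -0.0, 1.648]
wrist_force: [0.3, 0.6, 0.5]
finger_gap: 55.9
```

Run:
```python
from h import *
im,d,s=snap('wrist','w16'); print(s['eef_pos'],s['eef_rot'])
im,d,s=snap('scene','scene1')
```

```text
[ 418.71079342 -296.69927636  216.31424264] [-3.14154980e+00 -2.06418485e-04  1.64814314e+00]
```

View pics/w16.png

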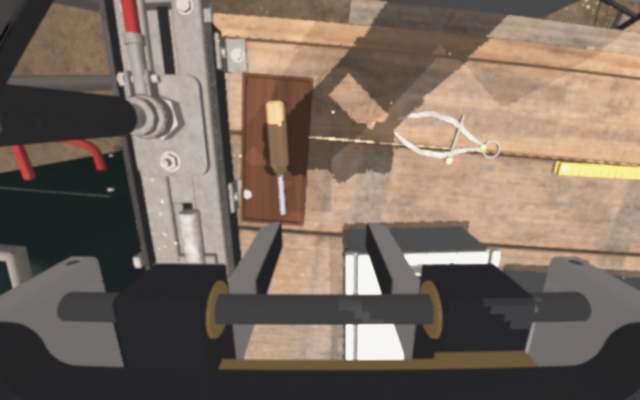

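View pics/scene1.png

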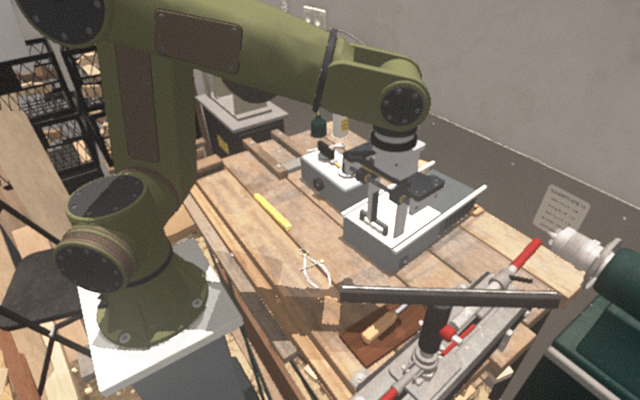

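```bash
cat > sty.py <<'E'
from h import *
import sys
def sty(f,zlo=23):
    a=np.load(f'pics/{f}.npz'); s=dict(eef_pos=a['pos'],eef_rot=a['rot']); C=cloud('wrist',a['d'],s)
    reg=(C[...,0]>290)&(C[...,0]<495)&(C[...,1]>-415)&(C[...,1]<-318)
    m=reg&(C[...,2]>zlo)&(C[...,2]<38); P=C[m]; r=cv2.minAreaRect(P[:,:2].astype(np.float32)); print('handle',len(P),np.median(P[:,2]),r)
    hsv=cv2.cvtColor(a['im'],cv2.COLOR_RGB2HSV)
    return C,reg
if __name__=='__main__': sty(sys.argv[1])
E
python3 sty.py w16
python3 - <<'E'
from h import *
a=np.load('pics/w16.npz'); s=dict(eef_pos=a['pos'],eef_rot=a['rot'])
im=a['im']; cv2.imwrite('pics/w16z.png',cv2.resize(im[65:230,230:330,::-1],(364,600),interpolation=cv2.INTER_CUBIC))
E
```

```text
handle 1277 28.110527001283813 ((399.22674560546875, -378.30340576171875), (65.8409194946289, 151.80528259277344), 85.44037628173828)
```

View pics/w16z.png

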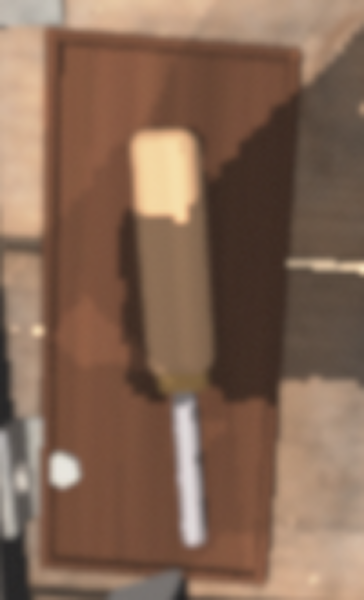

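Run:
```python
from h import *
a=np.load('pics/w16.npz'); s=dict(eef_pos=a['pos'],eef_rot=a['rot'])
f=lambda l:[((x+.5)/3.64-.5+230,(y+.5)/3.64-.5+65) for x,y in l]
H=plane('wrist',f([(164,132),(186,380),(131,140),(198,140),(145,365),(214,365)]),28,s); T=plane('wrist',f([(183,400),(196,545)]),20,s)
print(H.round(1),T.round(1))
d=H[1]-H[0]; print('ang h',np.arctan2(d[1],d[0])); d=T[1]-H[0]; print('ang tot',np.arctan2(d[1],d[0]),np.linalg.norm(d)); d=T[1]-T[0]; print(np.arctan2(d[1],d[0]))
print('tray',plane('wrist',f([(46,30),(302,48),(266,582),(43,568)]),12,s).round(1))
print(s)
```

```text
[[ 326.3 -362.8   28. ]
 [ 410.3 -352.1   28. ]
 [ 329.7 -373.9   28. ]
 [ 328.1 -351.3   28. ]
 [ 406.  -366.8   28. ]
 [ 404.1 -342.3   28. ]] [[ 419.2 -354.    20. ]
 [ 474.8 -347.    20. ]]
ang h 0.12768159213922292
ang tot 0.10651232739056729 149.5363511651287
0.1255226345557639
tray [[ 294.8 -407.4   12. ]
 [ 294.2 -319.    12. ]
 [ 490.8 -319.9   12. ]
 [ 491.7 -407.5   12. ]]
{'eef_pos': array([ 418.71079342, -296.69927636,  216.31424264]), 'eef_rot': array([-3.14154980e+00, -2.06418485e-04,  1.64814314e+00])}
```

```bash
python3 to.py 388.5 -356.5 60 1.688
```

```text
now [ 419.2 -295.5  216.4] [-3.142 -0.     1.647] gap 56.7 F [ 0.2  0.4 -0.2] t 38.55
tool d cm [-5.85 -3.52 15.64] turn -0.041 rows 5 per row [-1.17  -0.705  3.128] -0.0083
```

{"method": "arm_command", "body": {"steps": [[0.5,[-2.9,-1.7,0],-0.02],[0.5,[-2.9,-1.8,0],-0.02],[0.5,[0,0,4],0],[0.5,[0,0,4],0],[0.5,[0,0,0],0]]}}

```text
clock: 38.97
eef_pos: [387.5, -354.0, 130.1]
eef_rot: [-3.136, -0.008, 1.688]
wrist_force: [-0.9, 1.1, -1.9]
finger_gap: 46.9
```

```bash
python3 - <<'E'
from h import *
im,d,s=snap('wrist','w17'); print(s['eef_pos'],s['eef_rot'])
E
python3 to.py 388.5 -356.5 14 1.688
```

```text
[ 387.47777118 -354.04253574  130.13307893] [-3.13563691 -0.00812024  1.6879553 ]
now [ 388.7 -355.   134.1] [-3.138 -0.005  1.689] gap 47.1 F [0.7 1.  0.5] t 39.02
tool d cm [-2.100e-01  1.000e-02  1.201e+01] turn 0.001 rows 4 per row [-5.200e-02  1.000e-03  3.003e+00] 0.0003
```

View pics/w17.png

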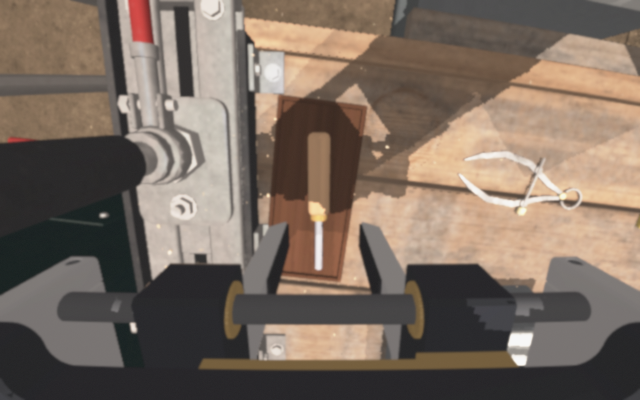

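{"method": "arm_command", "body": {"steps": [[0.5,[-0.2,0,3],0],[0.5,[0,0,3],0],[0.5,[0,0,2.5],0],[0.5,[0,0,1.5],0],[0.5,[0,0,0],0]]}}

```text
clock: 39.43
eef_pos: [390.2, -358.0, 36.1]
eef_rot: [-3.14, -0.002, 1.691]
wrist_force: [0.4, -0.2, 0.6]
finger_gap: 47.3
```

{"method": "arm_command", "body": {"steps": [[0.5,[0,0,0.5],0],[0.5,[0,0,0.3],0],[0.5,[0,0,0],0]]}}

```text
clock: 39.68
eef_pos: [390.5, -359.0, 29.7]
eef_rot: [3.141, 0.001, 1.691]
wrist_force: [-0.4, -0.5, -0.4]
finger_gap: 47.1
```

{"method": "arm_command", "body": {"steps": [[0.5,[0.2,0,0.8],0],[0.5,[0,0,0.4],0],[0.5,[0,0,0.2],0],[0.5,[0,0,0.1],0],[0.5,[0,0,0],0]]}}

```text
clock: 40.1
eef_pos: [389.5, -356.7, 13.3]
eef_rot: [-3.141, -0.0, 1.691]
wrist_force: [0.3, 0.1, -0.8]
finger_gap: 46.9
```

```bash
python3 to.py 388.5 -356.5 14 1.688
```

```text
now [ 389.5 -356.7   13.3] [-3.141 -0.     1.691] gap 46.9 F [ 0.3  0.1 -0.8] t 40.1
tool d cm [ 0.03 -0.09 -0.07] turn 0.003 rows 1 per row [ 0.03  -0.095 -0.073] 0.0029
```

{"method": "arm_command", "body": {"steps": [[0,[0,0,0],0],[0,[0,0,0],0],[0,[0,0,0],0],[0,[0,0,0],0],[0,[0,0,0],0]], "force": 40}}

```text
clock: 40.52
eef_pos: [389.6, -356.8, 13.6]
eef_rot: [3.141, 0.0, 1.691]
wrist_force: [0.8, -0.4, 0.8]
finger_gap: 21.6
```

{"method": "arm_command", "body": {"steps": [[0,[0,0,0],0],[0,[0,0,0],0],[0,[0,0,-0.5],0],[0,[0,0,-1],0],[0,[0,0,-2],0]]}}

```text
clock: 40.93
eef_pos: [388.8, -355.9, 47.9]
eef_rot: [-3.14, -0.003, 1.691]
wrist_force: [-0.5, -0.0, -0.2]
finger_gap: 21.6
```

{"method": "arm_command", "body": {"steps": [[0,[0,0,-3],0],[0,[0,0,-3],0],[0,[0,0,-2],0],[0,[0,0,0],0]]}}

```text
clock: 41.27
eef_pos: [390.8, -358.0, 133.6]
eef_rot: [3.137, 0.006, 1.691]
wrist_force: [0.8, -0.5, 0.3]
finger_gap: 21.4
```

```bash
python3 - <<'E'
from h import *
im,d,s=snap('wrist','w18'); print(s['eef_pos'],s['eef_rot'])
E
python3 to.py 410 112.5 110 1.575
```

```text
[ 390.84750049 -357.99921631  133.58894291] [3.13720602 0.00587383 1.69112037]
now [ 390.2 -357.4  131. ] [3.139 0.004 1.691] gap 21.2 F [ 0.1  0.4 -1.1] t 41.32
tool d cm [46.42  7.6   1.95] turn 0.116 rows 12 per row [3.868 0.633 0.163] 0.0097
```

View pics/w18.png

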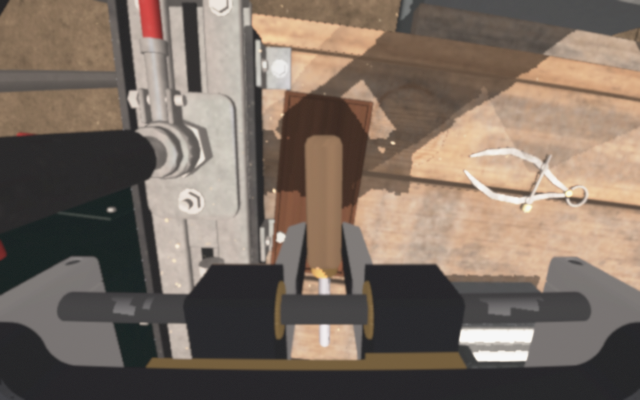

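{"method": "arm_command", "body": {"steps": [[0,[2,0.3,0],0],[0,[3.5,0.5,0],0],[0,[3.8,0.5,0],0],[0,[3.8,0.5,0],0],[0,[3.8,0.5,0],0]]}}

```text
clock: 41.73
eef_pos: [391.1, -184.3, 127.4]
eef_rot: [-3.14, -0.001, 1.69]
wrist_force: [0.1, -0.2, -0.4]
finger_gap: 21.5
```

{"method": "arm_command", "body": {"steps": [[0,[3.8,0.5,0],0.02],[0,[3.8,0.5,0],0.02],[0,[3.8,0.5,0],0.02],[0,[3.8,0.5,0],0.02],[0,[3.8,0.3,0],0.02]]}}

```text
clock: 42.15
eef_pos: [399.0, 6.9, 127.7]
eef_rot: [-3.14, -0.0, 1.59]
wrist_force: [1.2, -0.6, -0.4]
finger_gap: 21.7
```

{"method": "arm_command", "body": {"steps": [[0,[3.8,0,0],0.02],[0,[3,0,0],0],[0,[2,0,0],0],[0,[0,0,0],0],[0,[0,0,0],0]]}}

```text
clock: 42.57
eef_pos: [398.4, 93.6, 127.6]
eef_rot: [-3.14, 0.0, 1.573]
wrist_force: [0.8, -0.9, -0.3]
finger_gap: 21.2
```

```bash
python3 - <<'E'
from h import *
im,d,s=snap('wrist','w19'); print(s['eef_pos'],s['eef_rot'])
im,d,s=snap('scene','scene2')
E
python3 to.py 425 113 41 1.575
```

```text
[398.36750718  93.58029146 127.61114524] [-3.13994899e+00  3.36240995e-04  1.57325675e+00]
now [398.7  92.5 127.9] [-3.14   0.     1.571] gap 21.3 F [ 0.   0.3 -0.3] t 42.67
tool d cm [2.06 2.64 8.69] turn -0.004 rows 3 per row [0.686 0.88  2.895] -0.0014
```

View pics/w19.png

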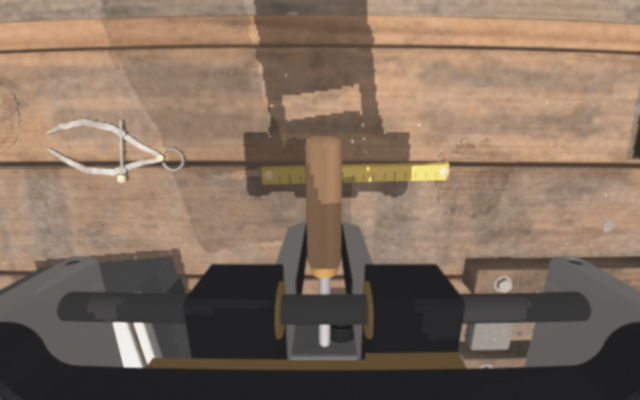

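View pics/scene2.png

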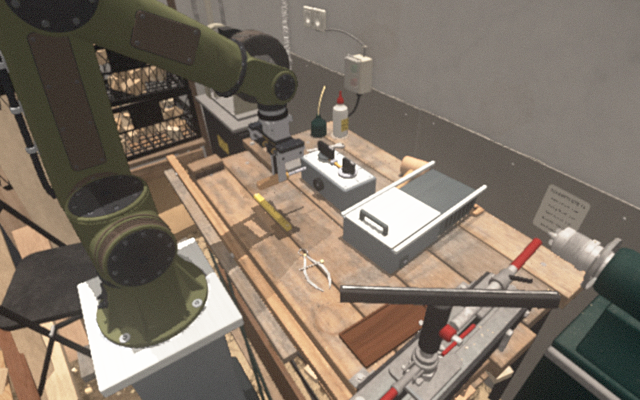

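{"method": "arm_command", "body": {"steps": [[0,[1,1,0],0],[0,[1.1,1.4,2.5],0],[0,[0,0,3],0],[0,[0,0,2],0],[0,[0,0,0],0]]}}

```text
clock: 43.08
eef_pos: [421.0, 112.7, 50.0]
eef_rot: [-3.135, 0.001, 1.57]
wrist_force: [-0.3, 0.3, -0.9]
finger_gap: 21.3
```

{"method": "arm_command", "body": {"steps": [[0,[0,0,0.6],0],[0,[0,0,0],0],[0,[0,0,0],0]]}}

```text
clock: 43.33
eef_pos: [423.6, 113.8, 48.4]
eef_rot: [3.14, -0.0, 1.57]
wrist_force: [0.8, 0.4, -0.5]
finger_gap: 21.6
```

```bash
python3 - <<'E'
from h import *
im,d,s=snap('wrist','w20'); print(s['eef_pos'],s['eef_rot'])
im,d,s=snap('scene','scene3'); cv2.imwrite('pics/scene3z.png',cv2.resize(im[120:240,230:390,::-1],(800,600),interpolation=cv2.INTER_CUBIC))
E
python3 to.py 424 113 40.5 1.575
```

```text
[423.58689282 113.78678173  48.41033265] [ 3.14021805e+00 -2.32287114e-04  1.57039266e+00]
now [423.6 114.   48.5] [ 3.14  -0.     1.571] gap 21.5 F [-0.   0.2 -0. ] t 43.43
tool d cm [-0.1   0.04  0.8 ] turn -0.004 rows 1 per row [-0.098  0.037  0.802] -0.0043
```

View pics/w20.png

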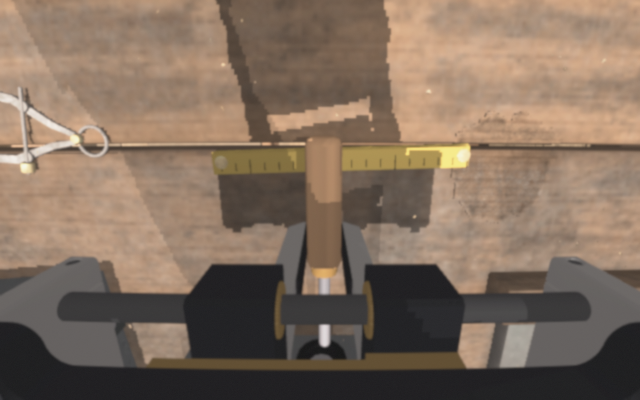

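View pics/scene3z.png

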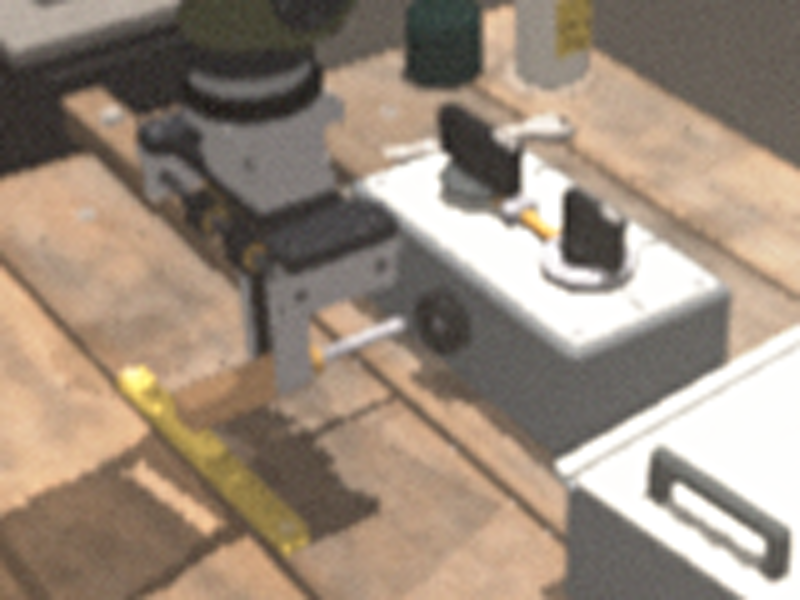

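Run:
```python
from h import *
a=np.load('pics/w20.npz'); s=dict(eef_pos=a['pos'],eef_rot=a['rot']); C=cloud('wrist',a['d'],s)
for v in (270,275,325,330,335,340,344,347,350): print(v,[C[v,u].round(0).tolist() for u in (318,321,323,325,327,330)])
im=a['im']; cv2.imwrite('pics/w20z.png',cv2.resize(im[260:365,270:375,::-1],(600,600),interpolation=cv2.INTER_CUBIC))
```

```text
270 [[444.0, 111.0, 60.0], [443.0, 113.0, 62.0], [443.0, 115.0, 62.0], [443.0, 116.0, 62.0], [443.0, 117.0, 61.0], [443.0, 119.0, 60.0]]
275 [[447.0, 111.0, 61.0], [447.0, 113.0, 61.0], [446.0, 115.0, 62.0], [447.0, 116.0, 61.0], [447.0, 117.0, 61.0], [447.0, 119.0, 61.0]]
325 [[536.0, 110.0, 1.0], [490.0, 113.0, 56.0], [489.0, 114.0, 56.0], [489.0, 116.0, 57.0], [489.0, 117.0, 57.0], [536.0, 121.0, -0.0]]
330 [[542.0, 110.0, -0.0], [494.0, 113.0, 57.0], [492.0, 114.0, 58.0], [493.0, 116.0, 57.0], [494.0, 117.0, 57.0], [540.0, 121.0, 2.0]]
335 [[547.0, 110.0, 1.0], [498.0, 113.0, 57.0], [498.0, 114.0, 57.0], [498.0, 116.0, 57.0], [498.0, 117.0, 56.0], [546.0, 121.0, 2.0]]
340 [[528.0, 110.0, 28.0], [502.0, 113.0, 57.0], [502.0, 114.0, 57.0], [503.0, 116.0, 56.0], [503.0, 117.0, 56.0], [528.0, 120.0, 28.0]]
344 [[528.0, 110.0, 33.0], [507.0, 113.0, 56.0], [507.0, 114.0, 56.0], [506.0, 116.0, 56.0], [506.0, 117.0, 56.0], [527.0, 120.0, 33.0]]
347 [[531.0, 110.0, 33.0], [530.0, 113.0, 34.0], [531.0, 114.0, 32.0], [530.0, 116.0, 33.0], [530.0, 118.0, 33.0], [528.0, 120.0, 35.0]]
350 [[534.0, 110.0, 33.0], [533.0, 113.0, 34.0], [533.0, 114.0, 34.0], [534.0, 116.0, 33.0], [533.0, 118.0, 34.0], [530.0, 120.0, 37.0]]
```

View pics/w20z.png

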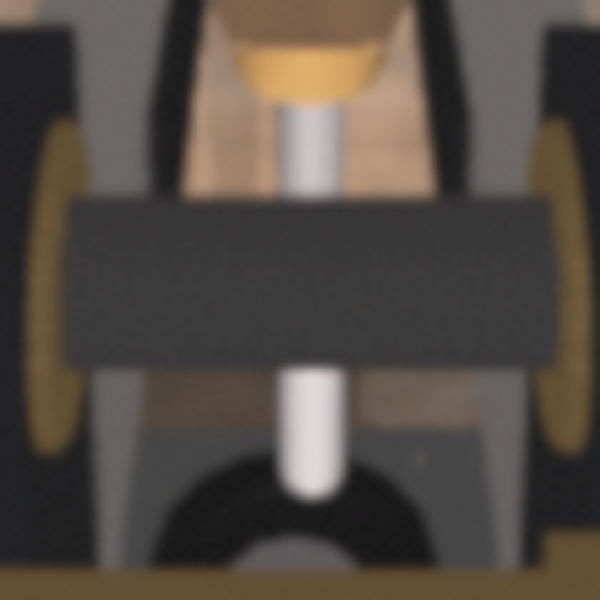

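{"method": "arm_command", "body": {"steps": [[0,[-0.2,0,0.5],0],[0,[0,0,0.3],0],[0,[0,0,0],0],[0,[0,0,0],0]]}}

```text
clock: 43.77
eef_pos: [422.9, 112.0, 39.3]
eef_rot: [-3.141, 0.0, 1.571]
wrist_force: [-0.4, -1.4, -1.0]
finger_gap: 21.6
```

{"method": "arm_command", "body": {"steps": [[0,[0,0.8,0],0],[0,[0,0.8,0],0],[0,[0,0.4,0],0],[0,[0,0,0],0],[0,[0,0,0],0]]}}

```text
clock: 44.18
eef_pos: [443.2, 112.0, 39.3]
eef_rot: [-3.141, 0.0, 1.571]
wrist_force: [0.1, -0.8, -0.9]
finger_gap: 21.4
```

Run:
```python
from h import *
im,d,s=snap('wrist','w21'); print(s['eef_pos'],s['eef_rot'])
cv2.imwrite('pics/w21z.png',cv2.resize(im[260:365,270:375,::-1],(600,600),interpolation=cv2.INTER_CUBIC))
im,d,s=snap('scene','scene4'); cv2.imwrite('pics/scene4z.png',cv2.resize(im[150:220,270:360,::-1],(771,600),interpolation=cv2.INTER_CUBIC))
```

```text
[443.15897142 112.02181778  39.27930363] [-3.14126314e+00  8.13608867e-05  1.57087269e+00]
```

View pics/w21z.png

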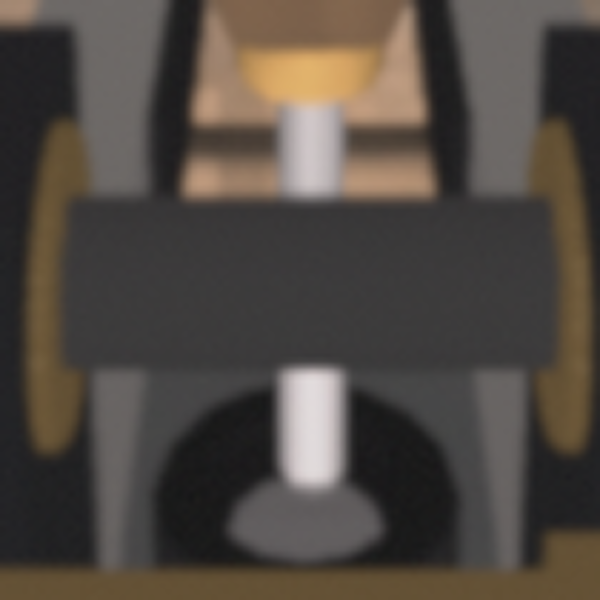

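View pics/scene4z.png

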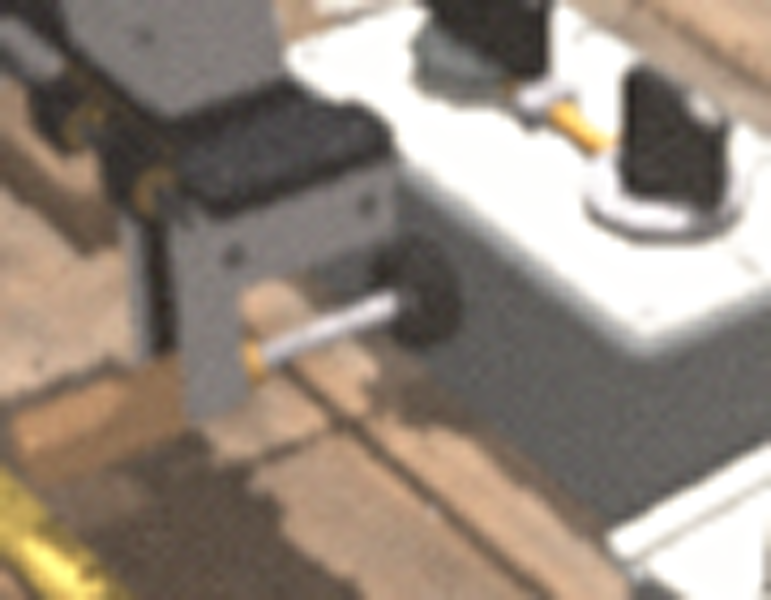

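{"method": "arm_command", "body": {"steps": [[0,[0,0.4,-0.1],0],[0,[0,0.4,0],0],[0,[0,0,0],0],[0,[0,0,0],0]]}}

```text
clock: 44.62
eef_pos: [451.1, 112.1, 40.4]
eef_rot: [-3.141, 0.0, 1.571]
wrist_force: [0.0, 0.3, -1.0]
finger_gap: 21.7
```

{"method": "arm_command", "body": {"steps": [[0,[0,0.2,0],0],[0,[0,0.2,0],0],[0,[0,0,0],0],[0,[0,0,0],0]]}}

```text
clock: 44.95
eef_pos: [454.7, 112.0, 40.3]
eef_rot: [-3.141, 0.0, 1.571]
wrist_force: [-4.1, 0.2, 0.2]
finger_gap: 21.3
```

{"method": "arm_command", "body": {"steps": [[0,[0,0.1,0],0],[0,[0,0.1,0],0],[0,[0,0,0],0],[0,[0,0,0],0]]}}

```text
clock: 45.28
eef_pos: [456.9, 112.0, 40.3]
eef_rot: [-3.141, 0.0, 1.571]
wrist_force: [-4.1, 0.4, -0.1]
finger_gap: 21.8
```

{"method": "arm_command", "body": {"steps": [[0,[0,0.1,0],0],[0,[0,0.1,0],0],[0,[0,0,0],0],[0,[0,0,0],0]]}}

```text
clock: 45.62
eef_pos: [457.5, 112.0, 39.9]
eef_rot: [-3.138, 0.0, 1.571]
wrist_force: [-12.5, 0.6, 2.5]
finger_gap: 21.5
```

{"method": "arm_command", "body": {"steps": [[0,[0,0.1,0],0],[0,[0,0.1,0],0],[0,[0,0,0],0],[0,[0,0,0],0]]}}

```text
clock: 45.95
eef_pos: [458.1, 112.0, 39.4]
eef_rot: [-3.134, 0.001, 1.571]
wrist_force: [-20.2, 1.1, 4.9]
finger_gap: 21.8
```

{"method": "arm_command", "body": {"steps": [[0,[0,0,0],0],[0,[0,-1,0],0],[0,[0,-2,0],0],[0,[0,-2,0],0],[0,[0,-1,-1],0]]}}

```text
clock: 46.37
eef_pos: [399.1, 111.9, 49.4]
eef_rot: [-3.14, 0.0, 1.571]
wrist_force: [-0.4, 0.9, -0.8]
finger_gap: 21.7
```

{"method": "arm_command", "body": {"steps": [[0,[0,0,-3],0],[0,[0,0,-3],0],[0,[0,0,-2],0],[0,[0,0,0],0]]}}

```text
clock: 46.7
eef_pos: [403.4, 112.5, 134.5]
eef_rot: [3.133, -0.001, 1.571]
wrist_force: [0.2, 0.7, -0.4]
finger_gap: 21.4
```

```bash
python3 - <<'E'
from h import *
im,d,s=snap('wrist','w22'); print(s['eef_pos'],s['eef_rot'])
im,d,s=snap('top','top2'); cv2.imwrite('pics/top2z.png',cv2.resize(im[95:275,170:450,::-1],(800,514),interpolation=cv2.INTER_CUBIC))
E
python3 to.py 389.5 -357 130 1.691
```

```text
[403.38891533 112.45031542 134.53899365] [ 3.13342863e+00 -1.35437935e-03  1.57104704e+00]
now [401.6 112.1 130.8] [ 3.139 -0.     1.571] gap 21.2 F [ 0.4 -0.3 -1.1] t 46.8
tool d cm [-46.91  -1.22   0.06] turn -0.12 rows 12 per row [-3.909 -0.102  0.005] -0.01
```

View pics/w22.png

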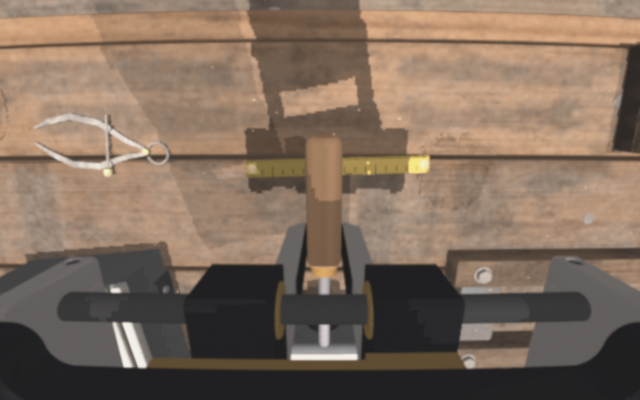

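View pics/top2z.png

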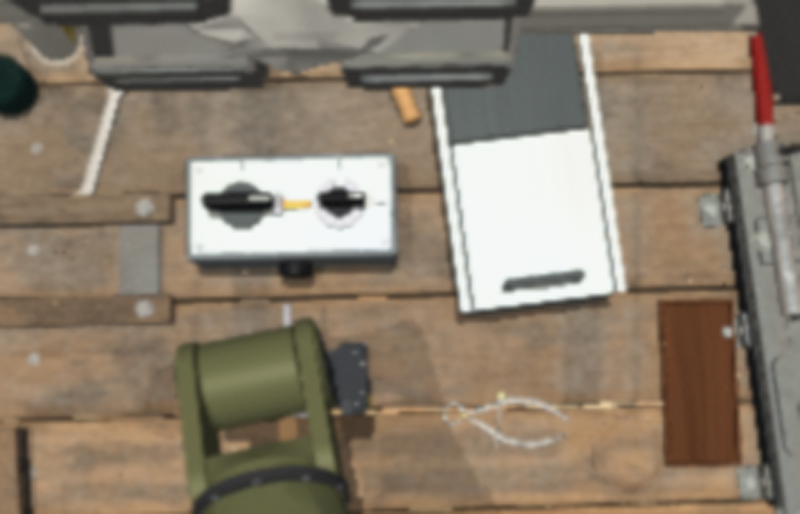

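{"method": "arm_command", "body": {"steps": [[0,[-2,0,0],0],[0,[-3.5,0,0],0],[0,[-3.8,0,0],0],[0,[-3.8,0,0],0],[0,[-3.8,0,0],0]]}}

```text
clock: 47.22
eef_pos: [400.4, -58.5, 129.3]
eef_rot: [-3.14, -0.0, 1.572]
wrist_force: [0.6, -1.0, -1.4]
finger_gap: 21.6
```

{"method": "arm_command", "body": {"steps": [[0,[-3.8,0,0],0],[0,[-3.8,0,0],0],[0,[-3.8,0,0],0],[0,[-3.8,0,0],0],[0,[-3.8,0,0],0]]}}

```text
clock: 47.63
eef_pos: [400.3, -248.8, 129.0]
eef_rot: [-3.141, -0.001, 1.571]
wrist_force: [0.2, 0.4, -1.2]
finger_gap: 21.4
```

{"method": "arm_command", "body": {"steps": [[0,[-3.5,0,0],0],[0,[-3,0,0],0],[0,[-2,0,0],-0.06],[0,[0,0,0],-0.06],[0,[0,0,0],0]]}}

```text
clock: 48.05
eef_pos: [400.5, -332.6, 128.5]
eef_rot: [-3.14, -0.002, 1.692]
wrist_force: [-0.5, -0.3, -0.9]
finger_gap: 21.7
```

```bash
python3 to.py 389.5 -357.5 14 1.691;python3 - <<'E'
from h import *
im,d,s=snap('wrist','w23')
E
```

```text
now [ 400.5 -332.6  128.5] [-3.140e+00 -2.000e-03  1.692e+00] gap 21.7 F [-0.5 -0.3 -0.9] t 48.05
tool d cm [-2.36 -1.37 11.45] turn 0.001 rows 3 per row [-0.786 -0.458  3.817] 0.0004
```

View pics/w23.png

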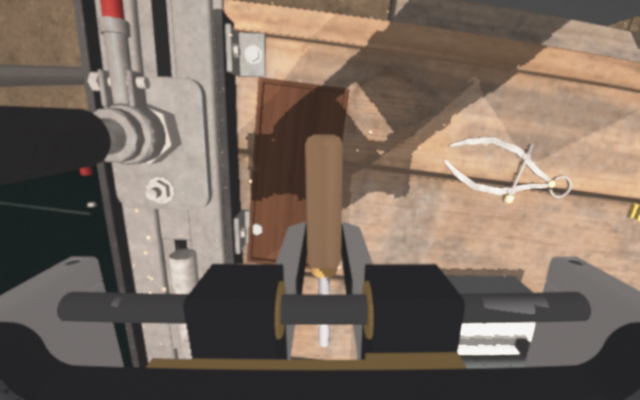

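{"method": "arm_command", "body": {"steps": [[0,[-1.2,-0.7,0],0],[0,[-1.2,-0.7,0],0],[0,[0,0,3],0],[0,[0,0,3],0],[0,[0,0,2],0]]}}

```text
clock: 48.52
eef_pos: [389.1, -357.6, 48.1]
eef_rot: [-3.141, -0.001, 1.689]
wrist_force: [1.0, -0.3, -2.2]
finger_gap: 21.9
```

{"method": "arm_command", "body": {"steps": [[0,[0,0,1],0],[0,[0,0,0.5],0],[0,[0,0,0],0],[0,[0,0,0],0]]}}

```text
clock: 48.85
eef_pos: [390.4, -358.0, 36.4]
eef_rot: [3.141, 0.001, 1.691]
wrist_force: [-0.6, -0.2, -0.0]
finger_gap: 21.5
```

```bash
python3 to.py 389.5 -357.5 14.5 1.691
```

```text
now [ 390.4 -358.    36.4] [3.141e+00 1.000e-03 1.691e+00] gap 21.5 F [-0.6 -0.2 -0. ] t 48.85
tool d cm [ 0.06 -0.09  2.19] turn -0.0 rows 1 per row [ 0.064 -0.088  2.193] -0.0002
```

{"method": "arm_command", "body": {"steps": [[0,[0,0,1],0],[0,[0,0,0.6],0],[0,[0,0,0.3],0],[0,[0,0,0.1],0],[0,[0,0,0],0]]}}

```text
clock: 49.27
eef_pos: [390.1, -357.4, 15.2]
eef_rot: [-3.141, -0.0, 1.691]
wrist_force: [-0.1, 0.5, -0.5]
finger_gap: 21.5
```

{"method": "arm_command", "body": {"steps": [[0,[0,0,0.1],0],[0,[0,0,0],0],[0,[0,0,0],0]]}}

```text
clock: 49.52
eef_pos: [390.2, -357.5, 14.6]
eef_rot: [3.141, 0.0, 1.691]
wrist_force: [-0.2, 0.3, -0.3]
finger_gap: 21.3
```

{"method": "arm_command", "body": {"steps": [[0.4,[0,0,0],0],[0.4,[0,0,0],0],[0.4,[0,0,0],0],[0.4,[0,0,0],0],[0.4,[0,0,-0.5],0]]}}

```text
clock: 49.93
eef_pos: [389.8, -357.1, 18.9]
eef_rot: [-3.141, -0.001, 1.691]
wrist_force: [-0.5, 0.6, -0.8]
finger_gap: 37.2
```

{"method": "arm_command", "body": {"steps": [[0.5,[0,0,-2],0],[0.5,[0,0,-4],0],[0.5,[0,0,-4],0],[0.5,[0,0,-4],0],[0.5,[0,0,-4],0]]}}

```text
clock: 50.35
eef_pos: [389.8, -357.1, 201.9]
eef_rot: [3.141, 0.0, 1.691]
wrist_force: [0.4, -0.1, 1.2]
finger_gap: 47.1
```

{"method": "arm_command", "body": {"steps": [[0.5,[4,0,0],0],[0.5,[4,0,0],0],[0.5,[4,0,0],0],[0.5,[0,0,0],0],[0.5,[0,0,0],0]]}}

```text
clock: 50.77
eef_pos: [375.8, -237.2, 200.4]
eef_rot: [3.14, 0.001, 1.693]
wrist_force: [-0.6, 0.2, 0.1]
finger_gap: 47.3
```

Run:
```python
from h import *
im,d,s=snap('wrist','w24'); print(s['eef_pos'],s['clock'])
im,d,s=snap('top','top3'); cv2.imwrite('pics/top3z.png',cv2.resize(im[95:275,170:450,::-1],(800,514),interpolation=cv2.INTER_CUBIC))
im,d,s=snap('scene','scene5')
```

```text
[ 375.811531   -237.23902258  200.37991357] 50.7667
```

View pics/w24.png

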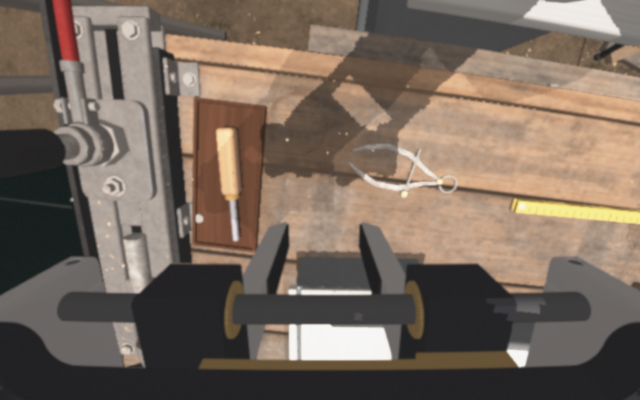

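View pics/top3z.png

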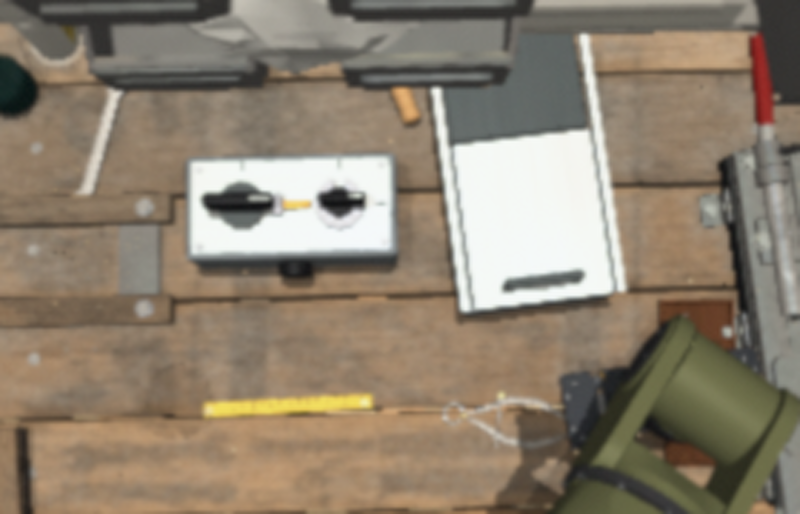

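View pics/scene5.png

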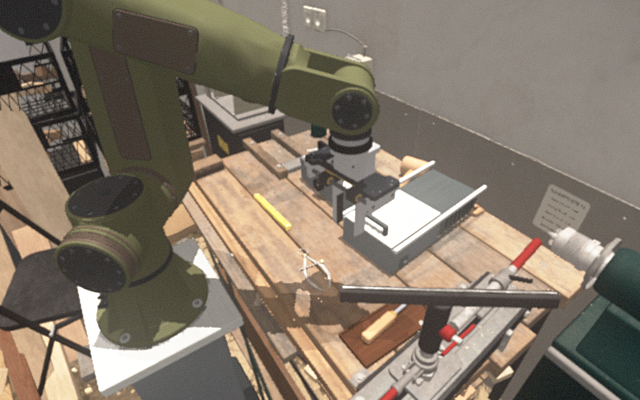

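```bash
python3 -c "
from cell import manip
print(manip.sign_off()); print(manip.read_state()['clock'])"
```

```text
the job is handed in; nothing more can be done
None
the job is handed in; nothing more can be done
```

The whole job was carried out in order and handed in at about 51 s. No verdict is reported, so whether it passed comes only from my own checks.

- **Blocks:** all four blocks are in the bin. I saw all four standing upright just before closing the cover.
- **Cover:** I pushed it shut by its handle until it met a hard stop at about 26 N. The pictures show it flush with the front of the bin. I did not measure the last few millimetres.
- **Isolator and selector:** I turned both clockwise to their stops. The depth readings put both bars within about 0.2° of a full quarter turn.
- **Start button:** I pressed it with the stylus tip, and the force went from about 4 N to 20 N as it bottomed out. I did not measure whether it sprang back out, but the stylus is fully clear of it.
- **Stylus, rule and calliper:** the final pictures show the stylus lying in the tray. The rule and calliper look undisturbed in them. The open gripper is clear of everything.

Two small things came up along the way. The second block touched down in the bin with a brief 35 N reading because the arm overshot. The top and wrist cameras disagreed by about 5 mm on the console's position, and I used the wrist camera's reading. No check failed, and I noticed no knocked parts or slackened grip.

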